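# Put the flat scrapers away in the drop-front box

## Robot

A 6-joint arm with a two-finger parallel gripper is mounted at the origin on the work surface. World frame = base frame: x ahead of the robot, y to its left, z up, the work surface at z = 0. Lengths are in m, angles in rad, forces in N, time in s.
With the tool pointing down it reaches from about 0.3 to 0.875 m from the base axis. Payload 6.4 kg.
Tool frame: the origin (TCP) lies at the very end of the fingers, on their centre line; the grasp point (between the pads) lies 19 mm behind it (ctrl.grip_point_offset is the z of the grasp point in the tool frame, in m); z points along the fingers, y is the direction in which the jaws open and shut (so a half turn about z gives the same grasp; the last joint's range is limited). The gripper opens to 85 mm and grips with 20 to 120 N. Pads are 22 mm wide; open, the fingers measure 114 mm over their backs; the gripper's body (76 mm by 85 mm) begins 54 mm behind the grasp point. The pads swing forward as they close: fully open they stand 13 mm farther back than shut.
Start: joints at [-1.463, 0.181, 1.607, -0, 1.354, -0.206], TCP at [0.178, -0.547, 0.231] pointing down, gripper open.
Joint ranges: [-2.99, 2.99], [-0.89, 2.07], [0.3, 2.58], [-1.14, 4.28], [0, 2.63], [-3.12, 3.12]. Speed limits (rad/s): [2.57, 2.57, 3.01, 3.14, 3.14, 3.14].

## Interface

Orientations are given as a unit quaternion [w, x, y, z].
In Python, from bench import status, cams, ctrl gives the robot as it stands.
- The arm moves only by the shell command python3 -m handwheel 'ROWS'. ROWS is JSON, a list of rows, each an object with "grip": the finger opening in cm, from 0 to 8.54; "linear": the shift along the tool's x, y, z in cm, a list of three; "rotation": the turn, a rotation vector about the tool's x, y, z in degrees, a list of three. A call has 1 to 12 rows; each row is the pose to reach, as a shift and turn from the pose commanded when the call began, along the tool's axes at that moment; what a row does not reach only later rows make up. A row lasts 1/12 s, in which the tool goes at most 41.7 mm and 7.16 degrees, less where a joint would pass 70% of its speed; a pose out of reach is approached as far as the arm can. A call with a gripper value outside its range is refused whole. The fingers move at their own pace and stop on an object; the grip force is fixed at half the most. Time passes only in rows, so rows that repeat a pose let the fingers close. It gives the time, the measured TCP pose, the force and the opening at its end, in the units of the state.
- status.get_obs(): the state, without advancing time (a new reading comes with each control period).
- cams.camera(name): name is "scene" or "top" or "wrist"; returns the picture (480x640x3 uint8, red, green, blue); there is no depth.
- cams.camera_info(name): a dict with "fovy" (degrees; the focal length in pixels is half the picture's height over the tangent of half this angle, whatever the lens; pixels are square), "cx", "cy" (the principal point, pixels), "world_from_camera" (4x4, takes a point from camera to world coordinates); the wrist camera has in their place "mount" (4x4, takes a point from camera to tool coordinates, whose origin is the TCP and whose axes are the flange's). Camera axes: x right, y down, z forward; pixel columns grow to the right and rows downward; lengths in m; the calibration is good to about 2 mm. A picture is of the moment at which its call begins: read the wrist's pose just before it. camera_info takes no time and is no camera call.
- ctrl.hand_in(): hands the job in, once; it reports no verdict.
The state is a dict: "time_s": time; "q": joint angles; "dq": joint speeds; "joint_efforts": joint torques, N m; "eef_pos": TCP position; "eef_rot": TCP orientation; "wrist_force": force on the tool from outside, world axes, zero at the start; "torque": the same for the moment, N m; "opening": opening from 0.0 (shut) to 1.0 (fully open).
Only numpy, scipy, OpenCV 4.12 (cv2) and the standard library are available. Lean on these libraries where they do the work, as an engineer would, in place of code of your own. Each camera call takes 0.05 s, during which the arm holds its last target.

## Task

Put all the flat scrapers lying on the bench away in the grey drop-front box: first turn the turnbutton clear of the shut door, then pull the door down flat, and slide each scraper blade-first fully home into a slot of its own. Then push the door up until it is shut and turn the turnbutton back across it to secure it; never move the door while the turnbutton lies across it, and leave the other things on the bench where they are.

Things in the scene. Friction and masses are not known exactly. Their poses are not given: they have to be found in the camera images.
- toolbox: grey drop-front box fixed to the bench, 200 mm deep (x), 272 wide (y), walls 45 high, 6 thick. Origin under its centre; x points from front to back, z up. Front half (x -90 to 0 mm): bay open above, floor 24 mm above the bench, 260 wide inside. Rear half (x 0 to 94 mm): holder with four flat slots side by side, entered from the bay along +x. Turnbutton pivot at x -114, y -161.
- door (a joint): white front door of the box, hinged at its lower edge: 256 mm wide, 60 high, 10 thick; a pull tab (36 mm wide along the door, 24 high, 12 thick) stands on the middle of its upper edge. 0 = upright, shut; grows as it comes down towards the robot; 1.56 rad = flat before the box, inner face 14 mm above the bench. Light hinge: past half-way it drops flat. Must be down for a scraper to go in.
- door_hinge (a point): middle of the door's hinge line (lower outer edge of the door, 4 mm above the bench, 100 mm in front of the box's centre); z runs up the door to its upper edge, x through its thickness towards the box when shut
- door_tab (a point): grip point in the door's pull tab: 74 mm from the hinge line along the door, at mid thickness, 10 mm below the tab's end; pinch it across its 36 mm width
- turnbutton (a joint): steel turnbutton on the corner post (38 x 30 mm, 45 high): a bar 14 mm wide, 8 thick, reaching 58 mm from its upright pivot, underside 46 mm above the bench. 0 = across the front of the door (secured); grows counter-clockwise seen from above; 1.57 rad = points straight out to the front, clear of the door; range 0 to 1.6. Stays where left.
- turnbutton_grip (a point): on the turnbutton's pivot axis, 67 mm above the bench, in the upright thumb fin that runs along the bar (36 mm long, 10 mm thick, from 54 to 76 mm above the bench, centred on the pivot); y points along the bar to its long end
- slot0 (a point): centre of the mouth of slot 0 (counted from the turnbutton side), 34 mm above the bench; x points into the slot. The slot is 50 mm wide, 9 mm high, 94 mm deep; its roof is open along an 18 mm wide gap. Any scraper fits any slot.
- slot1 (a point): centre of the mouth of slot 1 (counted from the turnbutton side), 34 mm above the bench; x points into the slot. The slot is 50 mm wide, 9 mm high, 94 mm deep; its roof is open along an 18 mm wide gap. Any scraper fits any slot.
- slot2 (a point): centre of the mouth of slot 2 (counted from the turnbutton side), 34 mm above the bench; x points into the slot. The slot is 50 mm wide, 9 mm high, 94 mm deep; its roof is open along an 18 mm wide gap. Any scraper fits any slot.
- slot3 (a point): centre of the mouth of slot 3 (counted from the turnbutton side), 34 mm above the bench; x points into the slot. The slot is 50 mm wide, 9 mm high, 94 mm deep; its roof is open along an 18 mm wide gap. Any scraper fits any slot.
- scraper_a: flat scraper, 166 mm long: black handle 80 x 24 x 20 mm (x, y, z), steel blade 86 long, 44 wide, 3 thick ahead of it (+x) at mid height. Origin under the middle of the handle, near its balance point. Same either way up. Fully home, the front end of the handle meets the holder and the blade tip is 86 mm past the slot mouth. May be absent.
- tip_a (a point): middle of the blade's front edge of scraper_a: 126 mm ahead of and 10 mm above its origin; x along the blade
- scraper_b: flat scraper, 166 mm long: black handle 80 x 24 x 20 mm (x, y, z), steel blade 86 long, 44 wide, 3 thick ahead of it (+x) at mid height. Origin under the middle of the handle, near its balance point. Same either way up. Fully home, the front end of the handle meets the holder and the blade tip is 86 mm past the slot mouth. May be absent.
- tip_b (a point): middle of the blade's front edge of scraper_b: 126 mm ahead of and 10 mm above its origin; x along the blade
- scraper_c: flat scraper, 166 mm long: black handle 80 x 24 x 20 mm (x, y, z), steel blade 86 long, 44 wide, 3 thick ahead of it (+x) at mid height. Origin under the middle of the handle, near its balance point. Same either way up. Fully home, the front end of the handle meets the holder and the blade tip is 86 mm past the slot mouth. May be absent.
- tip_c (a point): middle of the blade's front edge of scraper_c: 126 mm ahead of and 10 mm above its origin; x along the blade
- scraper_d: flat scraper, 166 mm long: black handle 80 x 24 x 20 mm (x, y, z), steel blade 86 long, 44 wide, 3 thick ahead of it (+x) at mid height. Origin under the middle of the handle, near its balance point. Same either way up. Fully home, the front end of the handle meets the holder and the blade tip is 86 mm past the slot mouth. May be absent.
- tip_d (a point): middle of the blade's front edge of scraper_d: 126 mm ahead of and 10 mm above its origin; x along the blade
- drill: orange cordless drill lying on its side, 60 mm high, 200 mm long, origin under its middle; bystander, to be left alone
- tape_roll: roll of clear tape lying flat, 90 mm across, 48 mm high, origin under its middle; bystander, to be left alone
- screwdriver: screwdriver, 200 mm long, origin under its middle; bystander, to be left alone
- jar: white jar, 62 mm across, 75 mm tall, origin under its middle; bystander, to be left alone

How it is judged:
By the outcome, as a careful person would: the job done as asked, in the order asked, and still so for the second after the job is handed in, with the robot touching nothing.
Of scraper_a, scraper_b, scraper_c, scraper_d only 2 to 4 are there at a start; the rules pass over those that are not, and their reading is None.
At some moment in a run one of scraper_a, scraper_b, scraper_c, scraper_d may be knocked a few centimetres aside while the robot is not near it.
Once in a run the grip may slacken for a moment while it holds something.
It also fails if it takes over 210 s, if anything falls off the work surface, if the arm or the gripper's body presses on something with over 40 N, if the wrist force passes 120 N, or if a joint passes its speed limit or range.

## Working session

There is one attempt and no reset: what is moved stays moved. The work goes in short steps, Python scripts to look and compute and a shell command to move; the robot and the scene stay as the last step left them, time stands still between calls to the robot, and variables do not carry over. Pictures are saved under pics/ and viewed, and the job is handed in when it is done.

```bash
ls; mkdir -p pics
python3 - <<'E'
from bench import status,cams,ctrl
import cv2
print(status.get_obs()); print(ctrl.grip_point_offset)
for n in ["scene","top","wrist"]:
    print(n,cams.camera_info(n))
    cv2.imwrite(f"pics/{n}0.png",cams.camera(n)[:,:,::-1])
E
```

```text
pics
{'time_s': 0.0, 'q': array([-1.46331691e+00,  1.81537959e-01,  1.60801023e+00,  7.53852657e-06,
        1.35382947e+00, -2.06315927e-01]), 'dq': array([ 3.50915965e-04,  8.67684319e-04,  1.29771443e-03,  8.00140699e-04,
       -6.65438593e-04, -9.07003504e-05]), 'joint_efforts': array([-3.35932627e-04, -4.44872367e+01, -3.51334083e+01, -2.28587883e-04,
        9.10829811e-03,  1.68717978e-06]), 'eef_pos': array([ 0.17743436, -0.54634776,  0.23038483]), 'eef_rot': array([-8.91231494e-04,  9.87716523e-01,  1.56253877e-01,  4.77636567e-05]), 'wrist_force': array([ 0.09466513, -0.02852333,  0.0673346 ]), 'torque': array([-0.01613602, -0.04308919, -0.04434172]), 'opening': 0.9989121995457259}
-0.0187
scene {'fovy': 44.74459332603099, 'cx': 318.87028941699157, 'cy': 252.34537435472916, 'world_from_camera': array([[ 0.88329412,  0.35658995, -0.30436014,  1.0464961 ],
       [ 0.46873769, -0.68383698,  0.5591529 , -0.89416542],
       [-0.00874441, -0.63656154, -0.77117633,  1.27396556],
       [ 0.        ,  0.        ,  0.        ,  1.        ]])}
top {'fovy': 56.74643482002715, 'cx': 318.9163841549364, 'cy': 239.41205912031566, 'world_from_camera': array([[ 0.02176196, -0.99596613,  0.08705104,  0.50827055],
       [-0.99972936, -0.02096241,  0.01008858, -0.02046315],
       [-0.00822308, -0.08724702, -0.99615277,  1.21135264],
       [ 0.        ,  0.        ,  0.        ,  1.        ]])}
wrist {'fovy': 71.47642995900028, 'cx': 318.99483868245414, 'cy': 236.19214667040256, 'mount': array([[-9.41899272e-04, -9.65908241e-01, -2.58882953e-01,
         6.49393849e-02],
       [ 9.99999552e-01, -9.32955462e-04, -1.57405039e-04,
         4.49026390e-04],
       [-8.94874408e-05, -2.58882985e-01,  9.65908687e-01,
        -1.42926863e-01],
       [ 0.00000000e+00,  0.00000000e+00,  0.00000000e+00,
         1.00000000e+00]])}
```

View pics/top0.png

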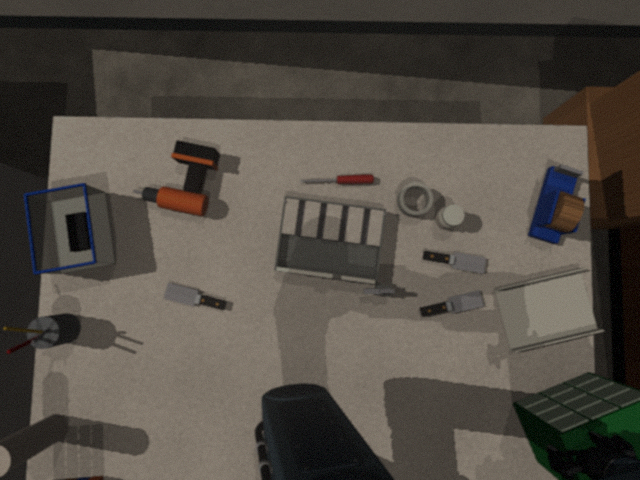

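View pics/scene0.png

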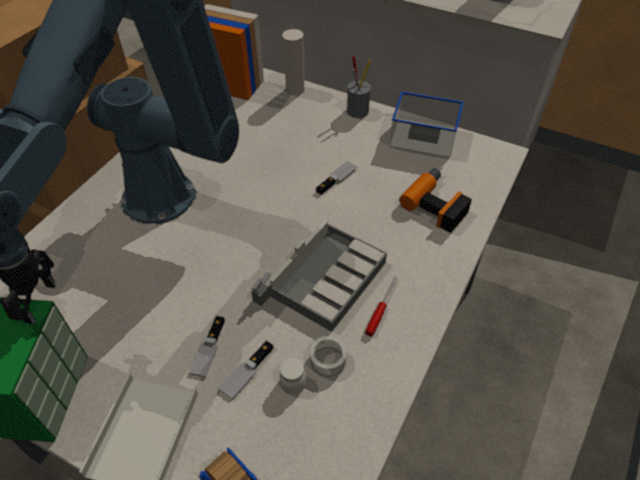

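The top view shows the box at about (330,240) and the turnbutton at about (380,290). There are three scrapers, at about (197,297), (455,260) and (452,303). Next I'll enlarge these and measure.

```bash
cat > h.py <<'E'
import numpy as np, cv2
from scipy.spatial.transform import Rotation as R
from bench import status,cams,ctrl
def cam(n,obs=None):
    i=cams.camera_info(n); f=240/np.tan(np.radians(i['fovy']/2))
    if n=='wrist':
        T=np.eye(4); q=obs['eef_rot']; T[:3,:3]=R.from_quat([q[1],q[2],q[3],q[0]]).as_matrix(); T[:3,3]=obs['eef_pos']
        T=T@i['mount']
    else: T=i['world_from_camera']
    return f,i['cx'],i['cy'],T
def p2w(n,u,v,z,obs=None):
    f,cx,cy,T=cam(n,obs); d=T[:3,:3]@np.array([(u-cx)/f,(v-cy)/f,1]); o=T[:3,3]
    return (o+d*(z-o[2])/d[2])
def w2p(n,p,obs=None):
    f,cx,cy,T=cam(n,obs); c=T[:3,:3].T@(np.array(p)-T[:3,3]); return np.array([f*c[0]/c[2]+cx,f*c[1]/c[2]+cy])
def box2w(T,p):  # T=(x,y,yaw)
    c,s=np.cos(T[2]),np.sin(T[2]); return np.array([T[0]+c*p[0]-s*p[1],T[1]+s*p[0]+c*p[1],p[2]])
def rowto(pos,yaw=None,Rm=None):
    """shift (cm, tool axes) and rotvec(deg) from current commanded~measured pose to tool-down pose with jaw(y) axis at world angle yaw"""
    o=status.get_obs(); q=o['eef_rot']; Rc=R.from_quat([q[1],q[2],q[3],q[0]]); 
    lin=Rc.inv().apply(np.array(pos)-o['eef_pos'])*100
    best=None
    if Rm is None:
        for k in (0,1):
            a=yaw+k*np.pi; y=np.array([np.cos(a),np.sin(a),0]); z=np.array([0,0,-1.]); x=np.cross(y,z)
            rv=(Rc.inv()*R.from_matrix(np.stack([x,y,z],1))).as_rotvec(degrees=True)
            print('q6',o['q'][5].round(2),'lin',lin.round(2),'rot',rv.round(1))
    else:
        print('lin',lin.round(2),'rot',(Rc.inv()*R.from_matrix(Rm)).as_rotvec(degrees=True).round(1))
def snap(n,name,crop=None,k=1):
    o=status.get_obs(); im=cams.camera(n)[:,:,::-1]
    if crop: x0,y0,x1,y1=crop; im=im[y0:y1,x0:x1]
    im=cv2.resize(im,None,fx=k,fy=k,interpolation=cv2.INTER_CUBIC); im=cv2.convertScaleAbs(im,alpha=1.6,beta=20)
    cv2.imwrite(f'pics/{name}.png',im); return o
E
python3 - <<'E'
import cv2
im=cv2.imread('pics/top0.png')
def c(x0,y0,x1,y1,k,n): cv2.imwrite(n,cv2.convertScaleAbs(cv2.resize(im[y0:y1,x0:x1],None,fx=k,fy=k,interpolation=cv2.INTER_CUBIC),alpha=1.6,beta=20))
c(260,180,420,310,5,'pics/c1.png')
c(410,240,500,325,7,'pics/c2.png')
c(155,275,245,320,7,'pics/c3.png')
E
```

```text
(no output)
```

View pics/c1.png

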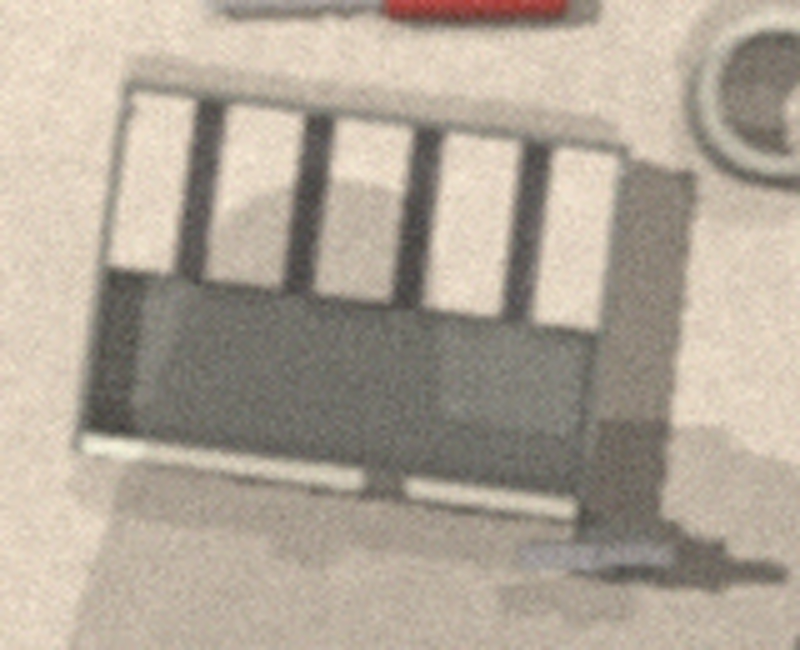

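View pics/c2.png

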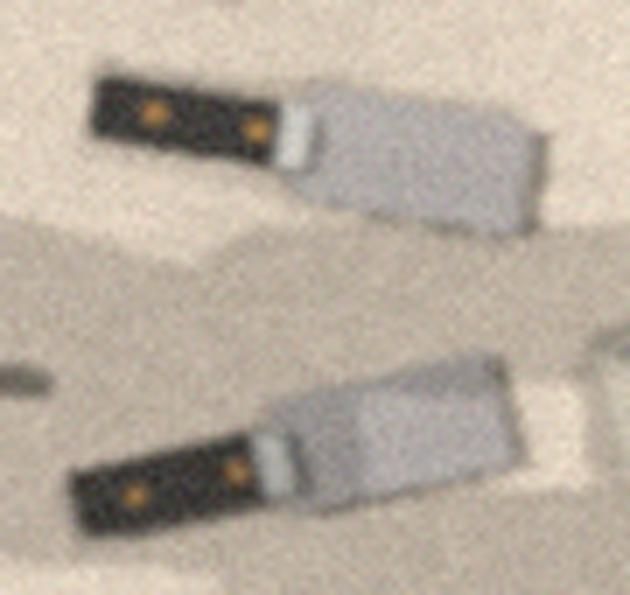

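View pics/c3.png

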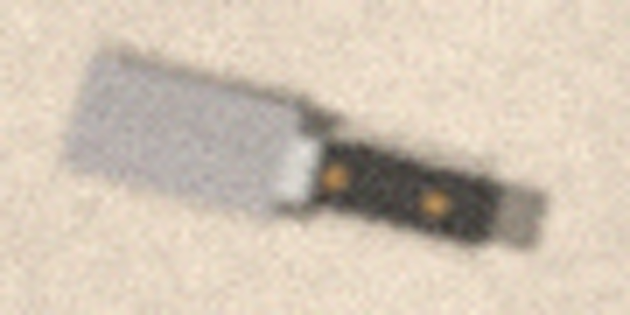

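View pics/wrist0.png

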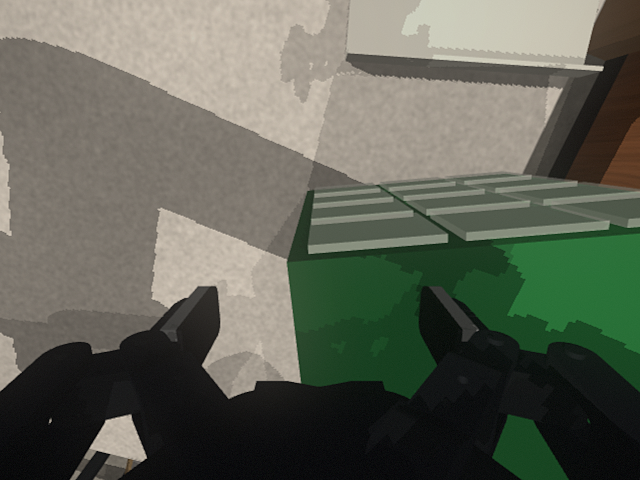

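Run:
```python
import cv2
im=cv2.imread('pics/scene0.png')
def c(x0,y0,x1,y1,k,n): cv2.imwrite(n,cv2.convertScaleAbs(cv2.resize(im[y0:y1,x0:x1],None,fx=k,fy=k,interpolation=cv2.INTER_CUBIC),alpha=1.6,beta=20))
c(240,215,400,335,5,'pics/s1.png')
c(180,300,290,410,6,'pics/s2.png')
c(300,150,370,205,8,'pics/s3.png')
```

```text
(no output)
```

View pics/s1.png

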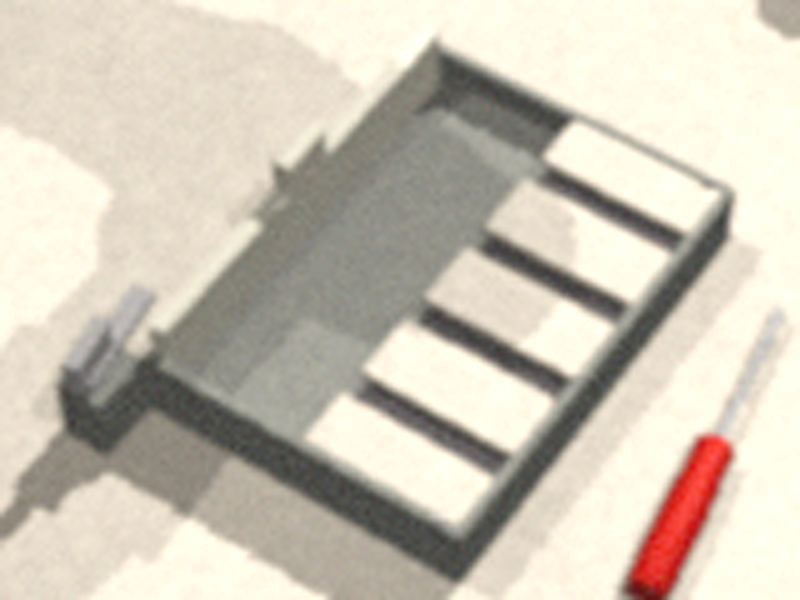

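View pics/s2.png

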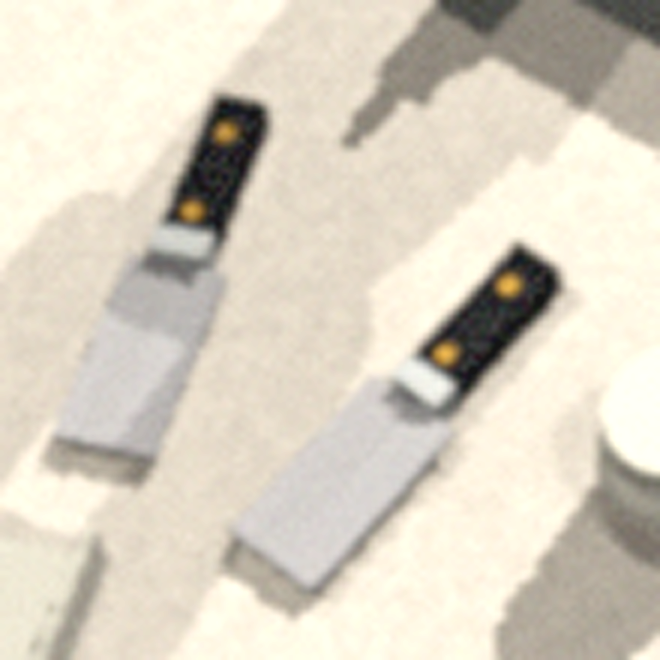

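View pics/s3.png

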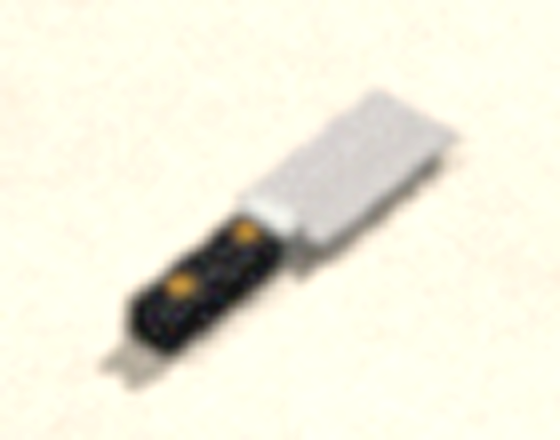

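Run:
```python
from h import *
from scipy.optimize import least_squares
t=lambda u,v:(260+u/5,180+v/5)
s=lambda u,v:(240+u/5,215+v/5)
obs=[('top',t(127,86),(.1,.136,.045)),('top',t(625,150),(.1,-.136,.045)),
('top',t(110,270),(0,.130,.045)),('top',t(600,328),(0,-.130,.045)),
('top',t(78,445),(-.1,.128,.064)),('top',t(577,512),(-.095,-.128,.064)),
('scene',s(733,190),(.1,.136,.045)),('scene',s(458,540),(.1,-.136,.045)),('scene',s(437,38),(-.095,.128,.064)),('scene',s(160,335),(-.095,-.128,.064))]
f=lambda T:np.concatenate([w2p(n,box2w(T,p))-np.array(uv) for n,uv,p in obs])
r=least_squares(f,[.5,0,0],loss='soft_l1'); print(r.x,np.degrees(r.x[2])); print(r.fun.reshape(-1,2).round(1))
T=r.x
print('pivot',box2w(T,(-.114,-.161,.067)),'tab',box2w(T,(-.095,0,.078)))
for n in('top','scene'):
  for p in [(-.114,-.161,.05),(-.114,-.103,.05)]:
    uv=w2p(n,box2w(T,p)); print(n,p,uv,(uv-([260,180] if n=='top' else [240,215]))*5)
c2=lambda u,v:(410+u/7,240+v/7); c3=lambda u,v:(155+u/7,275+v/7)
s2=lambda u,v:(180+u/6,300+v/6); s3=lambda u,v:(300+u/8,150+v/8)
def scr(name,n,g,r1,r2,t1,t2,b1,b2):
    R1=p2w(n,*g(*r1),.02);R2=p2w(n,*g(*r2),.02);t_=(p2w(n,*g(*t1),.0115)+p2w(n,*g(*t2),.0115))/2;b=(p2w(n,*g(*b1),.02)+p2w(n,*g(*b2),.02))/2
    d=t_-b; d[2]=0; L=np.linalg.norm(d); d/=L
    print(name,n,'len',L.round(3),'yaw',np.degrees(np.arctan2(d[1],d[0])).round(1),'orig tip',(t_-.126*d)[:2].round(4),'orig back',(b+.04*d)[:2].round(4),'rivmid',((R1+R2)/2)[:2].round(4))
scr('A','top',c2,(155,115),(257,130),(545,130),(528,237),(95,76),(95,137))
scr('B','top',c2,(135,495),(238,472),(500,355),(520,462),(72,473),(85,538))
scr('C','top',c3,(335,178),(435,204),(103,55),(68,165),(500,180),(487,245))
scr('A','scene',s2,(508,286),(446,353),(235,535),(312,590),(518,243),(560,280))
scr('B','scene',s2,(226,132),(192,211),(52,440),(150,457),(217,97),(267,105))
scr('C','scene',s3,(180,286),(246,231),(378,90),(458,135),(132,300),(170,345))
```

```text
[ 0.61148362 -0.04026791 -0.11678475] -6.691273180268787
[[-0.  -2.1]
 [ 2.  -1.1]
 [ 0.1 -1.6]
 [-0.1  0.3]
 [ 1.   1. ]
 [ 0.  -0.5]
 [ 0.5 -0.7]
 [ 0.  -0.9]
 [-1.  -2.8]
 [-1.1 -2. ]]
pivot [ 0.47950051 -0.18688803  0.067     ] tab [ 0.51713072 -0.02919856  0.078     ]
top (-0.114, -0.161, 0.05) [386.49605089 290.86375884] [632.48025445 554.31879418]
top (-0.114, -0.103, 0.05) [364.30596997 287.75445327] [521.52984987 538.77226634]
scene (-0.114, -0.161, 0.05) [257.70831993 288.31983403] [ 88.54159963 366.59917014]
scene (-0.114, -0.103, 0.05) [271.37097014 273.63289477] [156.85485069 293.16447385]
A top len 0.173 yaw -98.5 orig tip [ 0.5689 -0.336 ] orig back [ 0.5699 -0.3291] rivmid [ 0.5706 -0.3319]
B top len 0.171 yaw -76.5 orig tip [ 0.435  -0.3271] orig back [ 0.4339 -0.3224] rivmid [ 0.4337 -0.3243]
C top len 0.164 yaw 77.7 orig tip [0.4392 0.2737] orig back [0.4395 0.2754] rivmid [0.4382 0.278 ]
A scene len 0.162 yaw -99.0 orig tip [ 0.5755 -0.3349] orig back [ 0.5749 -0.3388] rivmid [ 0.5728 -0.3342]
B scene len 0.164 yaw -76.3 orig tip [ 0.4373 -0.3279] orig back [ 0.4377 -0.3295] rivmid [ 0.4358 -0.3263]
C scene len 0.166 yaw 77.9 orig tip [0.4447 0.2717] orig back [0.4446 0.2714] rivmid [0.4411 0.2745]
```

Run:
```python
from h import *
rowto((.4795,-.187,.20),np.radians(-6.7))
```

```text
q6 -0.21 lin [ 39.83 -24.87   3.1 ] rot [ -0.1  -0.1 -65.3]
q6 -0.21 lin [ 39.83 -24.87   3.1 ] rot [-1.000e-01  1.000e-01  1.147e+02]
```

```bash
python3 -m handwheel '[{"grip":4,"linear":[39.8,-24.9,3.1],"rotation":[0,0,-65.3]},{"grip":4,"linear":[39.8,-24.9,3.1],"rotation":[0,0,-65.3]},{"grip":4,"linear":[39.8,-24.9,3.1],"rotation":[0,0,-65.3]},{"grip":4,"linear":[39.8,-24.9,3.1],"rotation":[0,0,-65.3]},{"grip":4,"linear":[39.8,-24.9,3.1],"rotation":[0,0,-65.3]},{"grip":4,"linear":[39.8,-24.9,3.1],"rotation":[0,0,-65.3]},{"grip":4,"linear":[39.8,-24.9,3.1],"rotation":[0,0,-65.3]},{"grip":4,"linear":[39.8,-24.9,3.1],"rotation":[0,0,-65.3]},{"grip":4,"linear":[39.8,-24.9,3.1],"rotation":[0,0,-65.3]},{"grip":4,"linear":[39.8,-24.9,3.1],"rotation":[0,0,-65.3]},{"grip":4,"linear":[39.8,-24.9,3.1],"rotation":[0,0,-65.3]},{"grip":4,"linear":[39.8,-24.9,3.1],"rotation":[0,0,-65.3]}]'
python3 - <<'E'
from h import *
o=snap('wrist','w1'); print(o['time_s'],o['eef_pos'],o['eef_rot'])
rowto((.4795,-.187,.20),np.radians(-6.7))
E
```

```text
time_s: 1.15
eef_pos: [0.4813, -0.1827, 0.1998]
eef_rot: [-0.001, 0.746, 0.666, 0.001]
wrist_force: [-0.3, -0.1, -0.3]
opening: 0.47
1.15 [ 0.48133606 -0.18273338  0.19978238] [-5.82878010e-04  7.46047393e-01  6.65892065e-01  8.39528170e-04]
q6 -0.48 lin [-0.42 -0.13 -0.03] rot [-0.  -0.1  0.3]
q6 -0.48 lin [-0.42 -0.13 -0.03] rot [   0.2   -0.  -179.7]
```

View pics/w1.png

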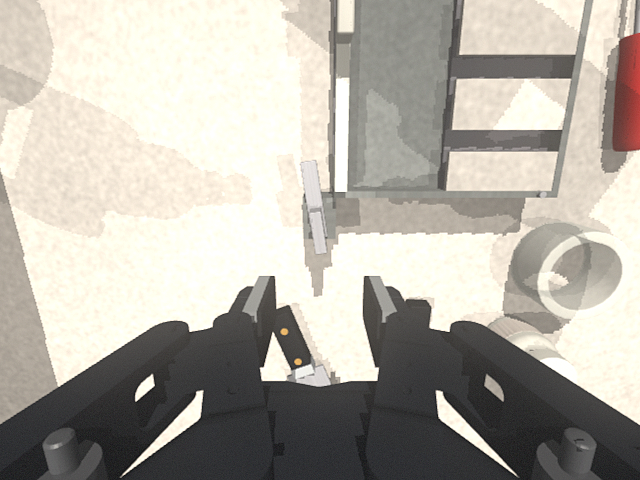

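```bash
sed -i 's/alpha=1.6,beta=20/alpha=1.1,beta=5/' h.py
python3 - <<'E'
from h import *
o=snap('wrist','w1b',(260,120,620,280),2.2); 
snap('wrist','w1c',(260,140,420,290),5)
print(w2p('wrist',(.4795,-.1869,.067),o),w2p('wrist',(.4795,-.1869,.076),o))
E
```

```text
[317.77147178 230.77141136] [317.73759673 233.40563743]
```

View pics/w1b.png

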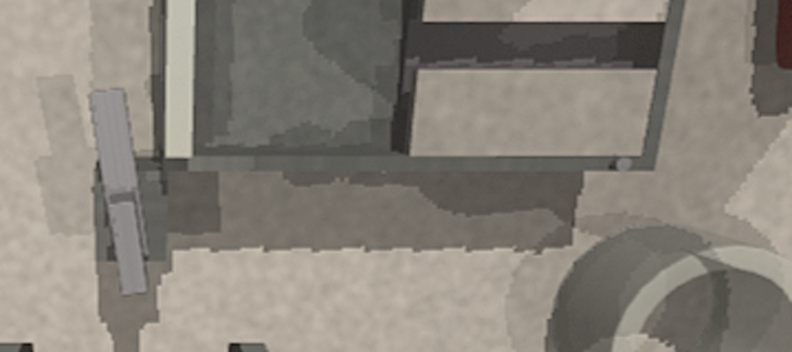

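View pics/w1c.png

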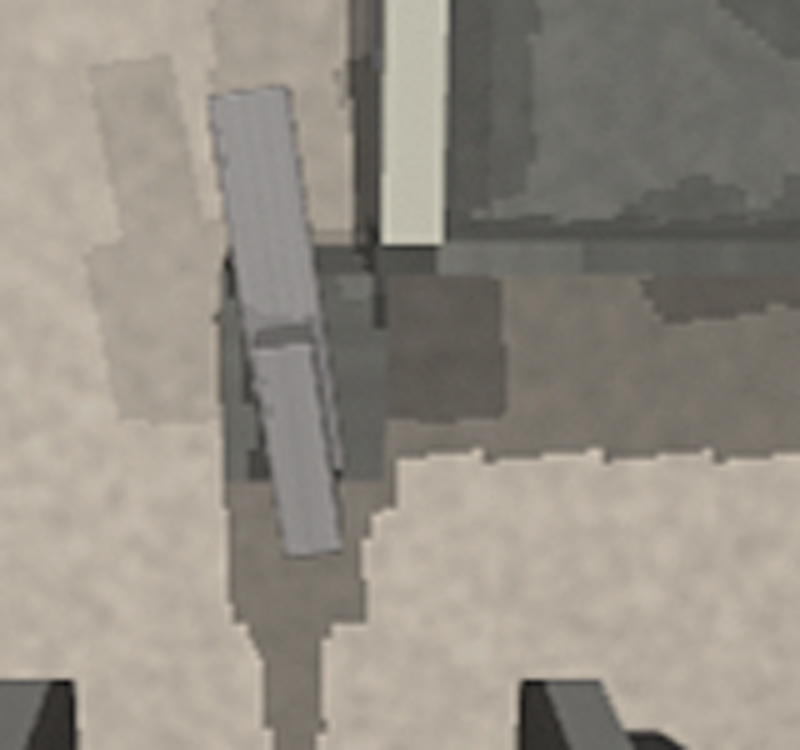

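Run:
```python
from h import *
o=status.get_obs()
b=lambda u,v:(260+u/2.2,120+v/2.2); c=lambda u,v:(260+u/5,140+v/5)
fc=[p2w('wrist',*c(*p),.076,o) for p in [(252,345),(312,343),(342,552),(285,555)]]
print('fin',np.mean(fc,0)); d=(fc[0]+fc[1]-fc[2]-fc[3])[:2]; print('fin yaw',np.degrees(np.arctan2(d[1],d[0])),np.linalg.norm(d)/2)
for n,p in [('door-.1',(383,245)),('door-.09',(443,245))]: print(n,p2w('wrist',*c(*p),.064,o))
print('rearR',p2w('wrist',*b(655,170),.045,o),'frontR wall', p2w('wrist',*b(197,170),.045,o))
print('gap0',p2w('wrist',*b(660,22),.045,o),p2w('wrist',*b(660,69),.045,o))
T=(.6115,-.0403,-.1168)
for q in [(-.1,-.128,.064),(-.09,-.128,.064),(.1,-.136,.045),(-.114,-.161,.076)]: print(q,box2w(T,q))
```

```text
fin [ 0.47923797 -0.18803537  0.076     ]
fin yaw 91.71717918172739 0.03595794700322759
door-.1 [ 0.49704212 -0.15755157  0.064     ]
door-.09 [ 0.50698263 -0.15870314  0.064     ]
rearR [ 0.69387279 -0.19013911  0.045     ] frontR wall [ 0.50853671 -0.16867091  0.045     ]
gap0 [ 0.69181596 -0.13200333  0.045     ] [ 0.69306669 -0.14989873  0.045     ]
(-0.1, -0.128, 0.064) [ 0.49726491 -0.15577443  0.064     ]
(-0.09, -0.128, 0.064) [ 0.50719677 -0.15693977  0.064     ]
(0.1, -0.136, 0.045) [ 0.69496996 -0.18702684  0.045     ]
(-0.114, -0.161, 0.076) [ 0.47951465 -0.1869181   0.076     ]
```

Run:
```python
from h import *
rowto((.4792,-.188,.057),np.radians(1.7))
```

```text
q6 -0.49 lin [-0.15  0.02 14.29] rot [-0.1 -0.  -8.3]
q6 -0.49 lin [-0.15  0.02 14.29] rot [-0.000e+00  1.000e-01  1.717e+02]
```

```bash
python3 -m handwheel '[{"grip":4,"linear":[-0.15,0,4],"rotation":[0,0,-6]},{"grip":4,"linear":[-0.15,0,8],"rotation":[0,0,-8.3]},{"grip":4,"linear":[-0.15,0,11],"rotation":[0,0,-8.3]},{"grip":4,"linear":[-0.15,0,13],"rotation":[0,0,-8.3]},{"grip":4,"linear":[-0.15,0,14.3],"rotation":[0,0,-8.3]},{"grip":4,"linear":[-0.15,0,14.3],"rotation":[0,0,-8.3]},{"grip":4,"linear":[-0.15,0,14.3],"rotation":[0,0,-8.3]},{"grip":0.5,"linear":[-0.15,0,14.3],"rotation":[0,0,-8.3]},{"grip":0.5,"linear":[-0.15,0,14.3],"rotation":[0,0,-8.3]},{"grip":0.5,"linear":[-0.15,0,14.3],"rotation":[0,0,-8.3]},{"grip":0.5,"linear":[-0.15,0,14.3],"rotation":[0,0,-8.3]},{"grip":0.5,"linear":[-0.15,0,14.3],"rotation":[0,0,-8.3]}]'
python3 - <<'E'
from h import *
o=snap('wrist','w2',(200,120,460,330),3); print(o['eef_pos'],o['wrist_force'],o['torque'],o['opening'])
E
```

```text
time_s: 2.3
eef_pos: [0.4801, -0.1898, 0.059]
eef_rot: [0.002, 0.697, 0.717, -0.0]
wrist_force: [-1.8, -0.7, 6.3]
opening: 0.098
[ 0.48009088 -0.18984663  0.05897011] [-1.81175321 -0.69243552  6.31288153] [-0.23818587  0.21167052 -0.0562411 ] 0.09811556288256534
```

View pics/w2.png

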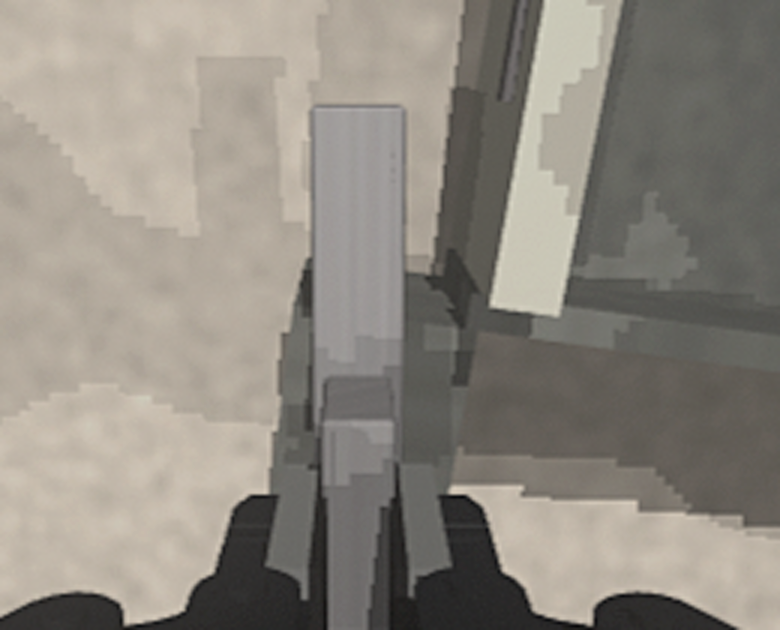

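```bash
python3 -m handwheel '[{"grip":0.5,"linear":[0,0,-0.15],"rotation":[0,0,-6]},{"grip":0.5,"linear":[0,0,-0.15],"rotation":[0,0,-13]},{"grip":0.5,"linear":[0,0,-0.15],"rotation":[0,0,-20]},{"grip":0.5,"linear":[0,0,-0.15],"rotation":[0,0,-27]},{"grip":0.5,"linear":[0,0,-0.15],"rotation":[0,0,-34]},{"grip":0.5,"linear":[0,0,-0.15],"rotation":[0,0,-41]},{"grip":0.5,"linear":[0,0,-0.15],"rotation":[0,0,-48]},{"grip":0.5,"linear":[0,0,-0.15],"rotation":[0,0,-55]},{"grip":0.5,"linear":[0,0,-0.15],"rotation":[0,0,-62]},{"grip":0.5,"linear":[0,0,-0.15],"rotation":[0,0,-69]},{"grip":0.5,"linear":[0,0,-0.15],"rotation":[0,0,-76]},{"grip":0.5,"linear":[0,0,-0.15],"rotation":[0,0,-82]}]'
python3 -m handwheel '[{"grip":0.5,"linear":[0,0,0],"rotation":[0,0,0]},{"grip":0.5,"linear":[0,0,0],"rotation":[0,0,0]}]'
python3 - <<'E'
from h import *
o=snap('wrist','w3',(160,60,520,330),2.2); print(o['eef_pos'],o['wrist_force'],o['torque'],o['opening'])
E
```

```text
time_s: 3.35
eef_pos: [0.4837, -0.1864, 0.0592]
eef_rot: [0.005, 0.054, 0.999, 0.002]
wrist_force: [23.1, 12.5, -13.1]
opening: 0.101
time_s: 3.52
eef_pos: [0.4838, -0.1864, 0.0592]
eef_rot: [0.005, 0.056, 0.998, 0.001]
wrist_force: [24.2, 10.2, -14.0]
opening: 0.098
[ 0.48376947 -0.18644543  0.05918501] [ 24.15596799  10.24798555 -13.95297718] [ 1.85392479 -3.73914692 -0.0282477 ] 0.09831387369323624
```

View pics/w3.png

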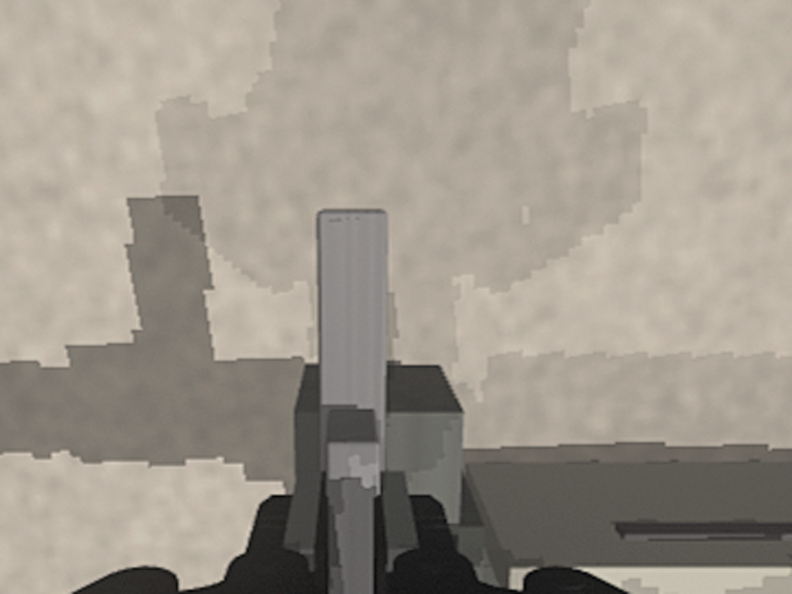

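```bash
python3 -m handwheel '[{"grip":4,"linear":[0,0,0],"rotation":[0,0,0]},{"grip":4,"linear":[0,0,0],"rotation":[0,0,0]},{"grip":4,"linear":[0,0,0],"rotation":[0,0,0]},{"grip":4,"linear":[0,0,-3],"rotation":[0,0,0]},{"grip":4,"linear":[0,0,-7],"rotation":[0,0,0]},{"grip":4,"linear":[0,0,-11],"rotation":[0,0,0]},{"grip":4,"linear":[0,0,-12],"rotation":[0,0,0]},{"grip":4,"linear":[0,0,-12],"rotation":[0,0,0]}]'
python3 - <<'E'
from h import *
o=snap('wrist','w4'); print(o['eef_pos'],o['wrist_force'],o['opening'])
T=(.6113,-.042,-.1162)
p=box2w(T,(-.075,0,.15)); print(p); rowto(p,T[2]+np.pi/2)
E
```

```text
time_s: 4.23
eef_pos: [0.4812, -0.1906, 0.1834]
eef_rot: [0.004, 0.056, 0.998, -0.002]
wrist_force: [-0.1, 0.3, 0.7]
opening: 0.467
[ 0.48118924 -0.19059415  0.18337988] [-0.06288388  0.31111702  0.6868644 ] 0.4668458586064218
[ 0.53680577 -0.0333046   0.15      ]
q6 -2.06 lin [-3.9  16.18  3.05] rot [-0.1  0.2  0.2]
q6 -2.06 lin [-3.9  16.18  3.05] rot [  -0.3   -0.2 -179.8]
```

View pics/w4.png

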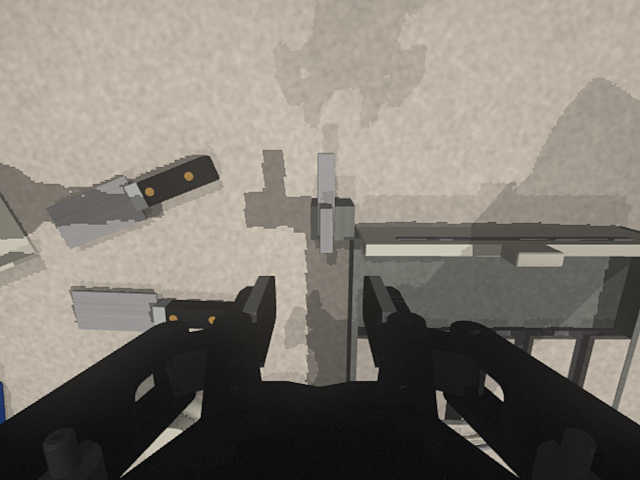

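```bash
python3 -m handwheel '[{"grip":0,"linear":[-2,4,0],"rotation":[0,0,0]},{"grip":0,"linear":[-3.9,8,1],"rotation":[0,0,0]},{"grip":0,"linear":[-3.9,12,2],"rotation":[0,0,0]},{"grip":0,"linear":[-4.1,15,3],"rotation":[0,0,0]},{"grip":0,"linear":[-4.2,16.2,3],"rotation":[0,0,0]},{"grip":0,"linear":[-4.2,16.2,3],"rotation":[0,0,0]},{"grip":0,"linear":[-4.2,16.2,3],"rotation":[0,0,0]},{"grip":0,"linear":[-4.2,16.2,3],"rotation":[0,0,0]}]'
python3 - <<'E'
from h import *
o=snap('wrist','w5'); print(o['eef_pos'],o['wrist_force'],o['opening'])
T=(.6113,-.042,-.1162)
p=box2w(T,(-.072,0,.055)); print(p); rowto(p,T[2]+np.pi/2)
E
```

```text
time_s: 4.95
eef_pos: [0.5385, -0.0335, 0.1483]
eef_rot: [-0.0, 0.056, 0.998, -0.0]
wrist_force: [-0.8, 0.1, -0.4]
opening: -0.0
[ 0.53851589 -0.03347682  0.14827253] [-0.80761115  0.14234935 -0.36156832] -0.00020104991089142616
[ 0.53978554 -0.03365242  0.055     ]
q6 -1.74 lin [-0.1   0.04  9.36] rot [-0.  -0.   0.2]
q6 -1.74 lin [-0.1   0.04  9.36] rot [   0.    -0.  -179.8]
```

View pics/w5.png

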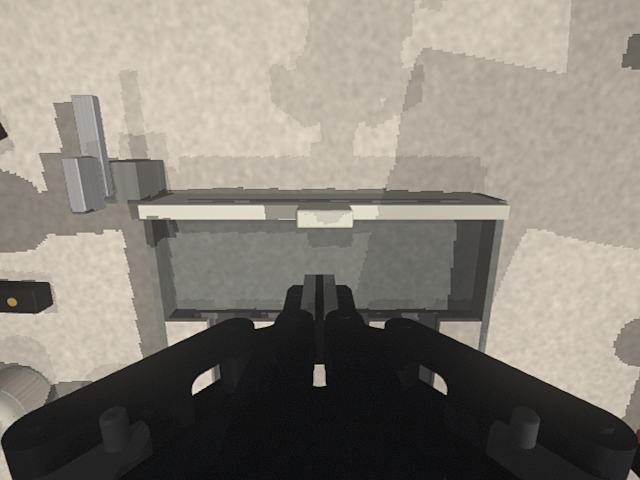

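```bash
python3 -m handwheel '[{"grip":0,"linear":[-0.2,0,4],"rotation":[0,0,0]},{"grip":0,"linear":[-0.2,0,8],"rotation":[0,0,0]},{"grip":0,"linear":[-0.2,0,9.4],"rotation":[0,0,0]},{"grip":0,"linear":[-0.2,0,9.4],"rotation":[0,0,0]},{"grip":0,"linear":[1.2,0,9.5],"rotation":[0,0,0]},{"grip":0,"linear":[2.3,0,9.6],"rotation":[0,0,0]},{"grip":0,"linear":[3.2,0,9.7],"rotation":[0,0,0]},{"grip":0,"linear":[4.1,0,10],"rotation":[0,0,0]},{"grip":0,"linear":[4.8,0,10.4],"rotation":[0,0,0]},{"grip":0,"linear":[5.5,0,11],"rotation":[0,0,0]},{"grip":0,"linear":[6.2,0,11.8],"rotation":[0,0,0]},{"grip":0,"linear":[6.2,0,11.8],"rotation":[0,0,0]}]'
python3 - <<'E'
from h import *
o=snap('wrist','w6'); print(o['eef_pos'],o['wrist_force'],o['opening'])
E
```

```text
time_s: 6.0
eef_pos: [0.4744, -0.0247, 0.0289]
eef_rot: [-0.002, 0.056, 0.998, 0.001]
wrist_force: [-0.5, 0.1, 0.1]
opening: -0.004
[ 0.47437026 -0.02474531  0.02886473] [-0.50031729  0.1204505   0.12530021] -0.0038440472073256694
```

View pics/w6.png

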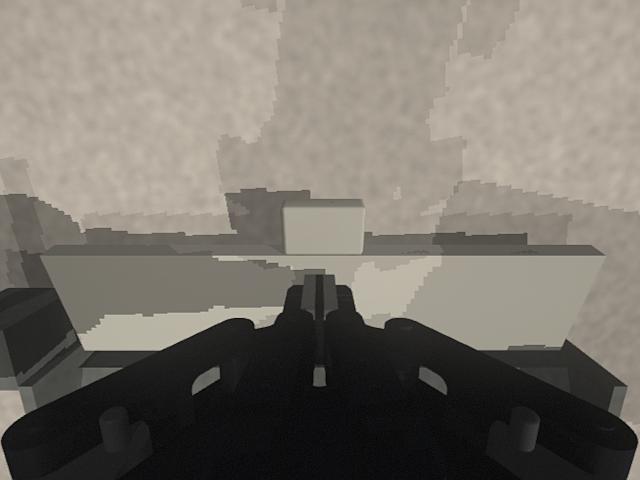

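Run:
```python
from h import *
rowto((.572,-.334,.16),np.radians(-8.7))
```

```text
q6 -1.76 lin [-13.02 -29.62 -13.12] rot [-0.1 -0.2 92.3]
q6 -1.76 lin [-13.02 -29.62 -13.12] rot [  0.2  -0.1 -87.7]
```

```bash
python3 -m handwheel '[{"grip":5,"linear":[0,0,-4],"rotation":[0,0,3]},{"grip":5,"linear":[0,-1,-8],"rotation":[0,0,10]},{"grip":5,"linear":[-1,-3,-12],"rotation":[0,0,17]},{"grip":5,"linear":[-2,-6,-13],"rotation":[0,0,24]},{"grip":5,"linear":[-4,-10,-13.1],"rotation":[0,0,31]},{"grip":5,"linear":[-6,-14,-13.1],"rotation":[0,0,38]},{"grip":5,"linear":[-8,-18,-13.1],"rotation":[0,0,45]},{"grip":5,"linear":[-10,-22,-13.1],"rotation":[0,0,52]},{"grip":5,"linear":[-12,-26,-13.1],"rotation":[0,0,59]},{"grip":5,"linear":[-13,-29.6,-13.1],"rotation":[0,0,66]},{"grip":5,"linear":[-13,-29.6,-13.1],"rotation":[0,0,73]},{"grip":5,"linear":[-13,-29.6,-13.1],"rotation":[0,0,80]}]'
python3 -m handwheel '[{"grip":5,"linear":[0,0,0],"rotation":[0,0,7]},{"grip":5,"linear":[0,0,0],"rotation":[0,0,12.3]},{"grip":5,"linear":[0,0,0],"rotation":[0,0,12.3]},{"grip":5,"linear":[0,0,0],"rotation":[0,0,12.3]}]'
python3 - <<'E'
from h import *
o=snap('wrist','w7'); print(o['eef_pos'],o['wrist_force'],o['opening'])
rowto((.572,-.334,.16),np.radians(-8.7))
E
```

```text
time_s: 7.05
eef_pos: [0.5735, -0.3384, 0.1611]
eef_rot: [0.0, 0.688, 0.726, -0.0]
wrist_force: [-0.1, 1.5, -0.4]
opening: 0.586
time_s: 7.38
eef_pos: [0.5734, -0.3341, 0.1614]
eef_rot: [-0.0, 0.758, 0.652, -0.0]
wrist_force: [0.3, 0.1, -0.3]
opening: 0.584
[ 0.57343899 -0.33412095  0.16139843] [ 0.30120654  0.10551513 -0.27513274] 0.5837612908959513
q6 -0.56 lin [-0.01 -0.14  0.15] rot [-0.  -0.   0.2]
q6 -0.56 lin [-0.01 -0.14  0.15] rot [   0.    -0.  -179.8]
```

View pics/w7.png

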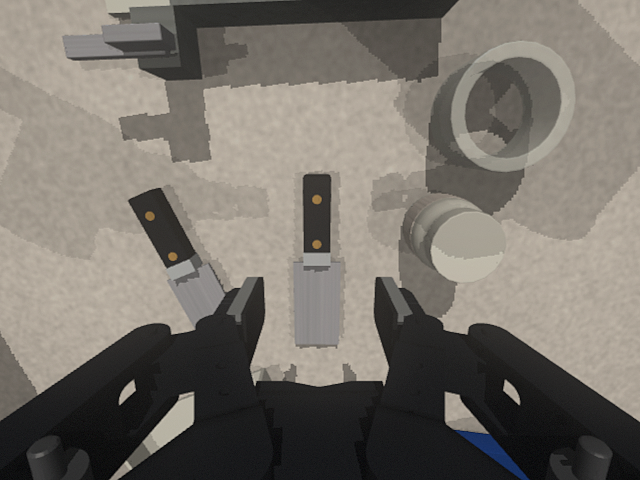

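```bash
cat >> h.py <<'E'
def scrw(o,back,tip,riv=None,z0=0.):
    b=p2w('wrist',*back,.02+z0,o); t=p2w('wrist',*tip,.0115+z0,o); d=(t-b)[:2]; L=np.linalg.norm(d); d/=L
    c=(b[:2]+.04*d+t[:2]-.126*d)/2
    yaw=np.degrees(np.arctan2(d[1],d[0])); print('len',L.round(4),'yaw',yaw.round(1),'orig',c.round(4)); return c,yaw
E
python3 - <<'E'
from h import *
o=status.get_obs()
c,y=scrw(o,(317,174),(317,346)); rowto((c[0],c[1],.004),np.radians(y+90))
scrw(o,(146,193),(205,330))
print(p2w('wrist',317,199,.02,o),p2w('wrist',317,244,.02,o))
E
```

```text
len 0.1698 yaw -98.7 orig [ 0.5715 -0.333 ]
q6 -0.56 lin [ 0.07 -0.2  15.75] rot [-0.  -0.   0.2]
q6 -0.56 lin [ 0.07 -0.2  15.75] rot [   0.    -0.  -179.8]
len 0.1405 yaw -84.0 orig [ 0.4341 -0.3127]
[ 0.57469017 -0.31249752  0.02      ] [ 0.56862463 -0.35223691  0.02      ]
```

Run:
```python
from h import *
o=status.get_obs()
for z,uv in [(.075,(467,245))]:
    p=p2w('wrist',*uv,z,o); print(p)
q=o['eef_rot'];Rc=R.from_quat([q[1],q[2],q[3],q[0]]); print(Rc.inv().apply(p-np.array([.5715,-.333,0])))
p=p2w('top',*(452.5,214),.075); print(p)
```

```text
[ 0.67766365 -0.35314611  0.075     ]
[-0.00415076  0.10795376 -0.07503562]
[ 0.68044361 -0.35125484  0.075     ]
```

```bash
python3 -m handwheel '[{"grip":5,"linear":[0.1,-0.2,4],"rotation":[0,0,0.2]},{"grip":5,"linear":[0.1,-0.2,8],"rotation":[0,0,0.2]},{"grip":5,"linear":[0.1,-0.2,11.5],"rotation":[0,0,0.2]},{"grip":5,"linear":[0.1,-0.2,14],"rotation":[0,0,0.2]},{"grip":5,"linear":[0.1,-0.2,15.5],"rotation":[0,0,0.2]},{"grip":5,"linear":[0.1,-0.2,15.7],"rotation":[0,0,0.2]},{"grip":5,"linear":[0.1,-0.2,15.7],"rotation":[0,0,0.2]},{"grip":1.5,"linear":[0.1,-0.2,15.7],"rotation":[0,0,0.2]},{"grip":1.5,"linear":[0.1,-0.2,15.7],"rotation":[0,0,0.2]},{"grip":1.5,"linear":[0.1,-0.2,15.7],"rotation":[0,0,0.2]},{"grip":1.5,"linear":[0.1,-0.2,15.7],"rotation":[0,0,0.2]},{"grip":1.5,"linear":[0.1,-0.2,15.7],"rotation":[0,0,0.2]}]'
python3 - <<'E'
from h import *
o=snap('wrist','w8'); print(o['eef_pos'],o['wrist_force'],o['opening'])
T=(.6113,-.042,-.1162)
for x in(-.145,-.04):
  p=box2w(T,(x,-.087,.12)); print(p); rowto(p,T[2]+np.pi/2)
E
```

```text
time_s: 8.43
eef_pos: [0.5732, -0.3342, 0.0077]
eef_rot: [0.002, 0.76, 0.65, 0.0]
wrist_force: [-0.2, -0.2, 6.8]
opening: 0.263
[ 0.57323215 -0.3342281   0.00767652] [-0.15369547 -0.21890777  6.75726377] 0.2633936670489489
[ 0.45719116 -0.1116022   0.12      ]
q6 -0.55 lin [ 20.17 -14.87 -11.34] rot [  0.1   0.3 -92.2]
q6 -0.55 lin [ 20.17 -14.87 -11.34] rot [ 0.3 -0.1 87.8]
[ 0.56148308 -0.12377576  0.12      ]
q6 -0.55 lin [ 20.59  -4.38 -11.3 ] rot [  0.1   0.3 -92.2]
q6 -0.55 lin [ 20.59  -4.38 -11.3 ] rot [ 0.3 -0.1 87.8]
```

View pics/w8.png

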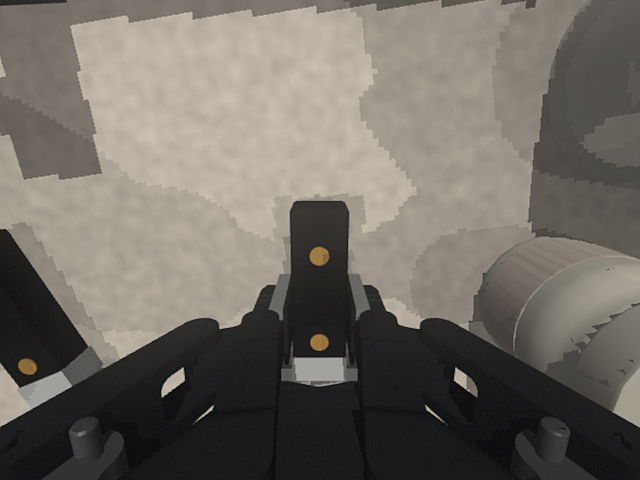

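```bash
python3 -m handwheel '[{"grip":1.5,"linear":[0,0,-3],"rotation":[0,0,0]},{"grip":1.5,"linear":[0,0,-7],"rotation":[0,0,0]},{"grip":1.5,"linear":[0,0,-10],"rotation":[0,0,-5]},{"grip":1.5,"linear":[2,-1,-11.3],"rotation":[0,0,-12]},{"grip":1.5,"linear":[4.5,-3,-11.3],"rotation":[0,0,-19]},{"grip":1.5,"linear":[7,-5,-11.3],"rotation":[0,0,-26]},{"grip":1.5,"linear":[9.5,-7,-11.3],"rotation":[0,0,-33]},{"grip":1.5,"linear":[12,-9,-11.3],"rotation":[0,0,-40]},{"grip":1.5,"linear":[14.5,-11,-11.3],"rotation":[0,0,-47]},{"grip":1.5,"linear":[17,-13,-11.3],"rotation":[0,0,-54]},{"grip":1.5,"linear":[19,-14.5,-11.3],"rotation":[0,0,-61]},{"grip":1.5,"linear":[20.2,-14.9,-11.3],"rotation":[0,0,-68]}]'
python3 -m handwheel '[{"grip":1.5,"linear":[0,0,0],"rotation":[0,0,-7]},{"grip":1.5,"linear":[0,0,0],"rotation":[0,0,-14]},{"grip":1.5,"linear":[0,0,0],"rotation":[0,0,-21]},{"grip":1.5,"linear":[0,0,0],"rotation":[0,0,-24.2]},{"grip":1.5,"linear":[0,0,0],"rotation":[0,0,-24.2]},{"grip":1.5,"linear":[0,0,0],"rotation":[0,0,-24.2]}]'
python3 - <<'E'
from h import *
o=snap('wrist','w9'); print(o['eef_pos'],o['eef_rot'],o['wrist_force'],o['opening'])
snap('top','t9',(250,180,450,330),4)
T=(.6113,-.042,-.1162)
p=box2w(T,(-.145,-.087,.12)); print(p); rowto(p,T[2]+np.pi/2)
E
```

```text
time_s: 9.48
eef_pos: [0.4533, -0.1075, 0.1178]
eef_rot: [-0.001, 0.263, 0.965, 0.0]
wrist_force: [0.3, 0.5, -1.3]
opening: 0.262
time_s: 9.98
eef_pos: [0.4558, -0.1103, 0.1183]
eef_rot: [0.0, 0.06, 0.998, -0.0]
wrist_force: [-0.2, -0.3, -1.3]
opening: 0.259
[ 0.45580411 -0.11029303  0.11833079] [ 4.67955893e-04  5.95675724e-02  9.98224143e-01 -2.14446241e-04] [-0.21495728 -0.32889607 -1.31148785] 0.2591962657632447
[ 0.45719116 -0.1116022   0.12      ]
q6 -1.94 lin [-0.16 -0.11 -0.19] rot [-0.   0.  -0.2]
q6 -1.94 lin [-0.16 -0.11 -0.19] rot [1.000e-01 0.000e+00 1.798e+02]
```

View pics/w9.png

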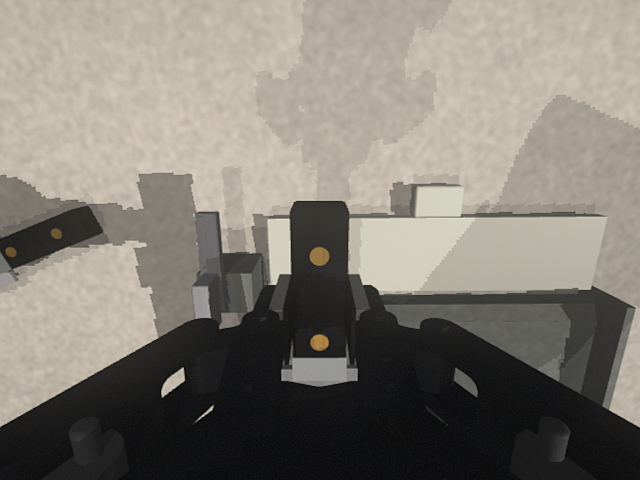

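View pics/t9.png

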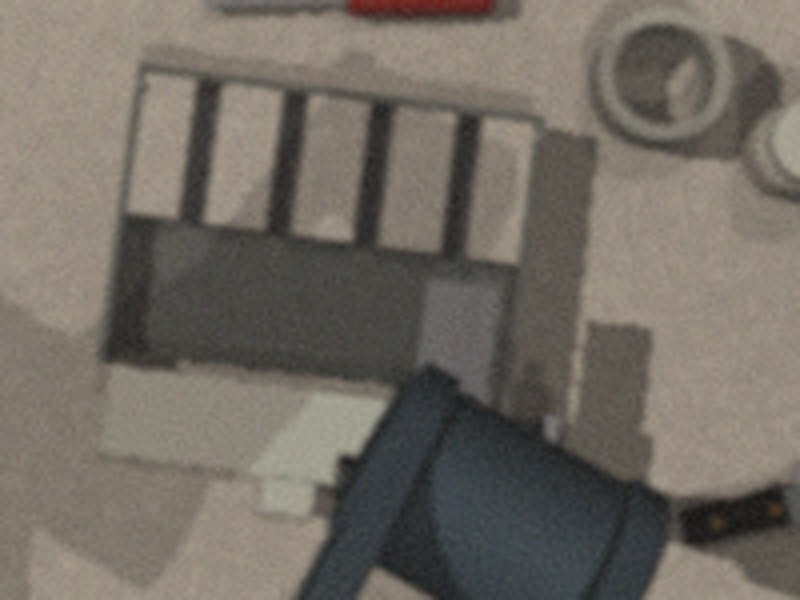

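Run:
```python
from h import *
T=(.6113,-.042,-.1162)
def w2b(p): c,s=np.cos(T[2]),np.sin(T[2]); d=p[:2]-np.array(T[:2]); return np.array([c*d[0]+s*d[1],-s*d[0]+c*d[1]])
for n,uv in [('L',(125,215)),('3',(192,222)),('2',(282,232)),('1',(370,243)),('0',(455,256)),('R',(520,265)),('3r',(208,83)),('2r',(296,95)),('1r',(381,105)),('0r',(468,117))]:
    print(n,w2b(p2w('top',250+uv[0]/4,180+uv[1]/4,.045))*1000)
o=status.get_obs()
# grasp pose image: rear at (319,202)
g=dict(o); g['eef_pos']=np.array([.57323,-.33423,.00768]); g['eef_rot']=np.array([.002,.76,.65,0])
p=p2w('wrist',319,202,.02,g); q=g['eef_rot'];Rc=R.from_quat([q[1],q[2],q[3],q[0]]); print('rear in tool',Rc.inv().apply(p-g['eef_pos'])*1000)
for uv in [(313,225),(313,225)]: pass
print(Rc.inv().apply(p2w('wrist',319.5,256,.02,g)-g['eef_pos'])*1000,Rc.inv().apply(p2w('wrist',319.5,342,.02,g)-g['eef_pos'])*1000)
print('tip', w2b(p2w('top',250+460/4,180+282/4,.125))*1000)
```

```text
L [ -3.70690972 133.55509751]
3 [-2.25237671 89.08012678]
2 [-0.69278672 29.37530094]
1 [  0.02910633 -29.00501255]
0 [ -0.82840985 -85.49165223]
R [  -0.86789459 -128.53069512]
3r [90.98730407 91.68043387]
2r [90.96268385 32.69706425]
1r [ 91.99483536 -24.02178772]
0r [ 91.87911881 -82.12165306]
rear in tool [ 44.6712116   -0.64507031 -12.43819338]
[ 22.24495247  -0.46015566 -12.37932861] [-17.93109271  -0.48205693 -12.2749475 ]
tip [-23.3614025 -84.0616436]
```

```bash
python3 -m handwheel '[{"grip":1.5,"linear":[0.2,0,3],"rotation":[0,0,-0.2]},{"grip":1.5,"linear":[0.4,-0.1,6],"rotation":[0,0,-0.2]},{"grip":1.5,"linear":[0.4,-0.1,8],"rotation":[0,0,-0.2]},{"grip":1.5,"linear":[0.4,-0.1,8.5],"rotation":[0,0,-0.2]},{"grip":1.5,"linear":[0.4,-0.1,8.5],"rotation":[0,0,-0.2]},{"grip":1.5,"linear":[0.4,-0.1,8.5],"rotation":[0,0,-0.2]}]'
python3 - <<'E'
from h import *
o=status.get_obs(); print(o['eef_pos'],o['wrist_force'])
snap('top','t10',(330,190,410,290),7)
snap('scene','s10',(240,215,400,335),5)
T=(.6113,-.042,-.1162)
p=box2w(T,(-.145,-.087,.034)); print(p); rowto(p,T[2]+np.pi/2)
E
```

```text
time_s: 10.58
eef_pos: [0.4521, -0.1111, 0.0335]
eef_rot: [0.0, 0.057, 0.998, -0.0]
wrist_force: [-0.0, -0.5, -1.4]
opening: 0.263
[ 0.45214737 -0.11108728  0.03348172] [-0.00771032 -0.54364752 -1.35314466]
[ 0.45719116 -0.1116022   0.034     ]
q6 -1.95 lin [-0.42  0.03  0.03] rot [-0.1  0.2  0.1]
q6 -1.95 lin [-0.42  0.03  0.03] rot [-2.000e-01 -1.000e-01 -1.799e+02]
```

View pics/t10.png

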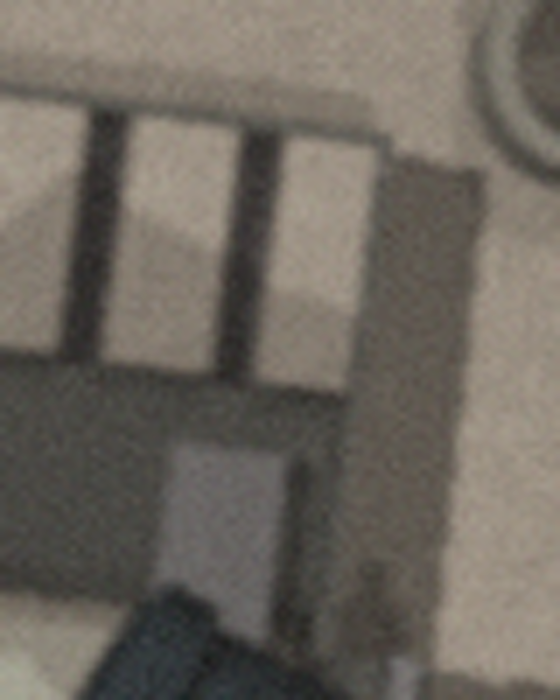

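View pics/s10.png

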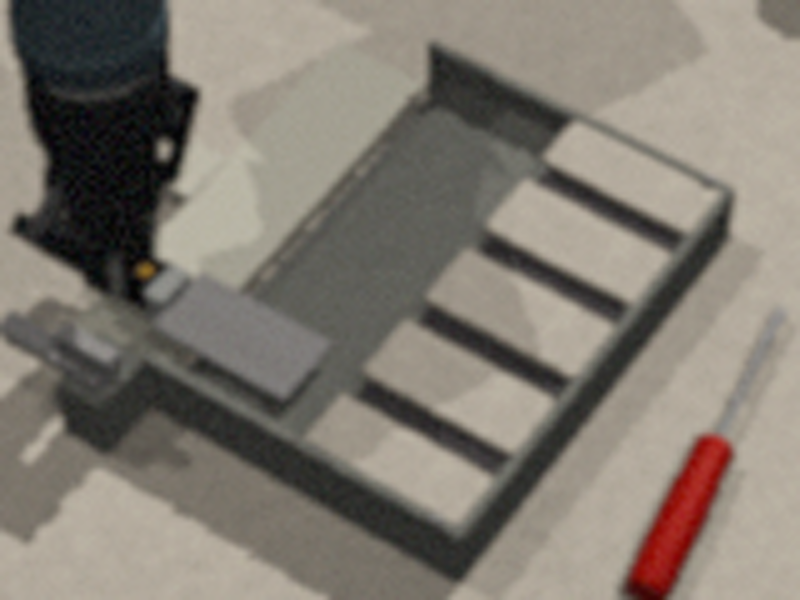

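Run:
```python
from h import *
T=(.6113,-.042,-.1162)
def w2b(p): c,s=np.cos(T[2]),np.sin(T[2]); d=p[:2]-np.array(T[:2]); return np.array([c*d[0]+s*d[1],-s*d[0]+c*d[1]])*1000
P=lambda u,v,z:w2b(p2w('top',330+u/7,190+v/7,z)).round(1)
print('tipcorners',P(170,447,.0365),P(298,455,.0365),'left edge low',P(158,590,.0365),'right low',P(268,640,.0365))
print('gap0 front l,r',P(215,372,.045),P(252,380,.045),'rear',P(245,130,.045),P(280,137,.045))
print('gap1 front l,r',P(62,355,.045),P(99,360,.045),'rear',P(93,108,.045),P(128,115,.045))
S=lambda u,v,z:w2b(p2w('scene',240+u/5,215+v/5,z)).round(1)
print('scene tip',S(330,345,.0365),S(285,402,.0365),'gap0 front',S(362,388,.045),S(358,402,.045), 'gap rear',S(508,462,.045),S(492,470,.045))
```

```text
tipcorners [-29.4 -64.8] [ -25.8 -113. ] left edge low [-83.5 -67.3] right low [ -96.3 -110.7]
gap0 front l,r [  0.3 -77.3] [ -0.8 -91.4] rear [ 93.  -76.6] [ 92.1 -90.1]
gap1 front l,r [ -1.2 -19.5] [ -1.2 -33.5] rear [ 93.5 -18.6] [ 92.6 -32.1]
scene tip [-24.7 -69.5] [ -22.7 -112.5] gap0 front [  8.8 -87.6] [ 12.2 -96. ] gap rear [ 96.4 -83.7] [ 92.4 -92.3]
```

```bash
python3 -m handwheel '[{"grip":1.5,"linear":[-0.5,0.1,0],"rotation":[0,0,0]},{"grip":1.5,"linear":[-1,0.1,0],"rotation":[0,0,0]},{"grip":1.5,"linear":[-1.5,0.1,0],"rotation":[0,0,0]},{"grip":1.5,"linear":[-2,0.1,0],"rotation":[0,0,0]},{"grip":1.5,"linear":[-2.5,0.1,0],"rotation":[0,0,0]},{"grip":1.5,"linear":[-3,0.1,0],"rotation":[0,0,0]},{"grip":1.5,"linear":[-3.5,0.1,0],"rotation":[0,0,0]},{"grip":1.5,"linear":[-3.8,0.1,0],"rotation":[0,0,0]},{"grip":1.5,"linear":[-3.8,0.1,0],"rotation":[0,0,0]}]'
python3 - <<'E'
from h import *
o=status.get_obs(); print(o['eef_pos'],o['wrist_force'],o['torque'])
snap('top','t11',(330,190,410,290),7)
T=(.6113,-.042,-.1162)
p=box2w(T,(-.0355,-.087,.034)); rowto(p,T[2]+np.pi/2)
E
```

```text
time_s: 11.43
eef_pos: [0.4902, -0.1143, 0.0328]
eef_rot: [0.0, 0.057, 0.998, -0.0]
wrist_force: [0.0, 0.8, -1.2]
opening: 0.264
[ 0.49019747 -0.11426315  0.03282047] [ 0.0452073   0.78650721 -1.16592611] [-0.0198625  -0.02135881 -0.01752897]
q6 -1.92 lin [-7.7  -0.15 -0.13] rot [ 0.  -0.   0.1]
q6 -1.92 lin [-7.7  -0.15 -0.13] rot [   0.     0.  -179.9]
```

View pics/t11.png

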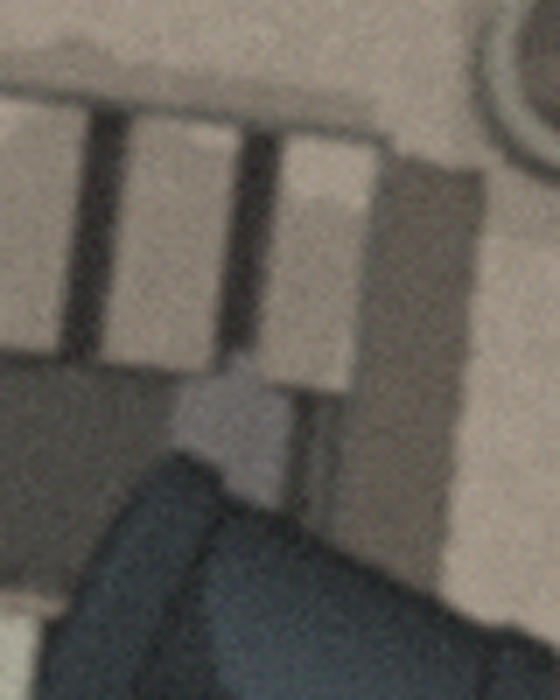

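```bash
python3 -m handwheel '[{"grip":1.5,"linear":[-0.6,0,0],"rotation":[0,0,0]},{"grip":1.5,"linear":[-1.4,0,0],"rotation":[0,0,0]},{"grip":1.5,"linear":[-2.2,0,0],"rotation":[0,0,0]},{"grip":1.5,"linear":[-3,0,0],"rotation":[0,0,0]},{"grip":1.5,"linear":[-3.8,0,0],"rotation":[0,0,0]},{"grip":1.5,"linear":[-4.6,0,0],"rotation":[0,0,0]},{"grip":1.5,"linear":[-5.4,0,0],"rotation":[0,0,0]},{"grip":1.5,"linear":[-6.2,0,0],"rotation":[0,0,0]},{"grip":1.5,"linear":[-6.8,0,0],"rotation":[0,0,0]},{"grip":1.5,"linear":[-7.2,0,0],"rotation":[0,0,0]},{"grip":1.5,"linear":[-7.5,0,0],"rotation":[0,0,0]},{"grip":1.5,"linear":[-7.5,0,0],"rotation":[0,0,0]}]'
python3 - <<'E'
from h import *
o=status.get_obs(); print(o['eef_pos'],o['wrist_force'],o['torque'],o['opening'])
snap('top','t12',(330,190,410,290),7)
snap('wrist','w12')
T=(.6113,-.042,-.1162)
p=box2w(T,(-.0355,-.087,.034)); rowto(p,T[2]+np.pi/2)
E
```

```text
time_s: 12.48
eef_pos: [0.5638, -0.1225, 0.0325]
eef_rot: [-0.001, 0.057, 0.998, 0.0]
wrist_force: [0.1, -0.6, -1.7]
opening: 0.259
[ 0.56381363 -0.12251318  0.03251453] [ 0.058847   -0.57536609 -1.73666237] [ 0.04094317 -0.04662107  0.04843055] 0.2593623961812904
q6 -1.88 lin [-0.23 -0.15 -0.14] rot [ 0.  -0.   0.1]
q6 -1.88 lin [-0.23 -0.15 -0.14] rot [   0.     0.  -179.9]
```

View pics/t12.png

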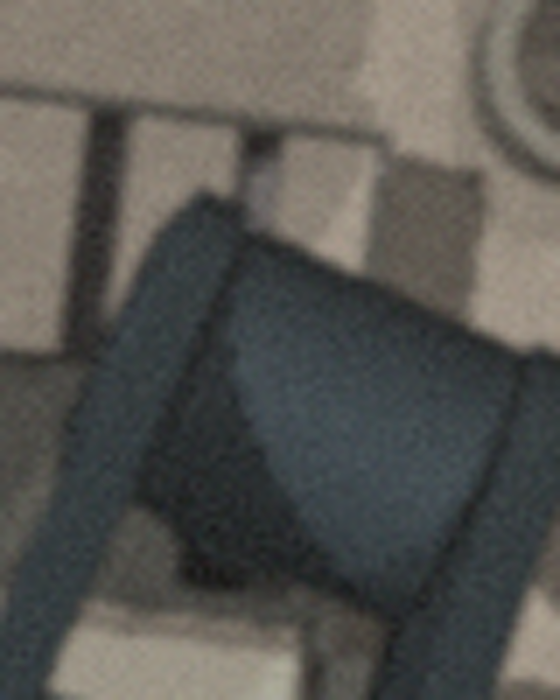

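View pics/w12.png

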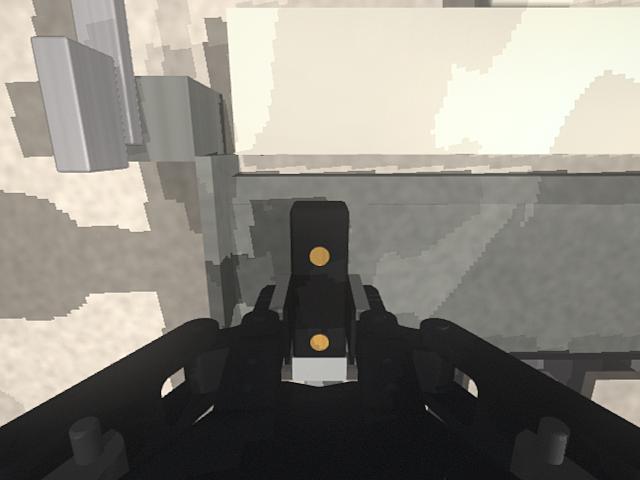

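```bash
python3 -m handwheel '[{"grip":1.5,"linear":[-0.2,0,0.05],"rotation":[0,0,0]},{"grip":1.5,"linear":[-0.3,0,0.1],"rotation":[0,0,0]},{"grip":1.5,"linear":[-0.4,0,0.1],"rotation":[0,0,0]},{"grip":1.5,"linear":[-0.4,0,0.1],"rotation":[0,0,0]}]'
python3 - <<'E'
from h import *
T=(.6113,-.042,-.1162)
p=box2w(T,(-.0355,-.087,.034)); rowto(p,T[2]+np.pi/2)
E
```

```text
time_s: 12.92
eef_pos: [0.564, -0.1224, 0.0317]
eef_rot: [-0.004, 0.057, 0.998, 0.001]
wrist_force: [-15.5, 0.9, 13.3]
opening: 0.261
q6 -1.87 lin [-0.21 -0.17 -0.23] rot [ 0.  -0.5  0.2]
q6 -1.87 lin [-0.21 -0.17 -0.23] rot [ 8.000e-01  1.000e-01 -1.798e+02]
```

```bash
python3 -m handwheel '[{"grip":4,"linear":[0,0,0],"rotation":[0,0,0]},{"grip":4,"linear":[0,0,0],"rotation":[0,0,0]},{"grip":4,"linear":[0,0,0],"rotation":[0,0,0]},{"grip":4,"linear":[0.4,0,-2],"rotation":[0,0,0]},{"grip":4,"linear":[2,0,-6],"rotation":[0,0,0]},{"grip":4,"linear":[4,0,-10],"rotation":[0,0,0]},{"grip":4,"linear":[5,0,-13],"rotation":[0,0,0]},{"grip":4,"linear":[5,0,-14],"rotation":[0,0,0]},{"grip":4,"linear":[5,0,-14],"rotation":[0,0,0]},{"grip":4,"linear":[5,0,-14],"rotation":[0,0,0]}]'
python3 - <<'E'
from h import *
o=snap('wrist','w13'); print(o['eef_pos'],o['wrist_force'])
snap('top','t13',(250,180,450,330),4)
E
```

```text
time_s: 13.75
eef_pos: [0.5189, -0.1176, 0.1721]
eef_rot: [0.001, 0.057, 0.998, -0.0]
wrist_force: [-0.6, -0.8, -0.7]
opening: 0.47
[ 0.51893044 -0.1175942   0.17206111] [-0.56084364 -0.83747224 -0.700757  ]
```

View pics/w13.png

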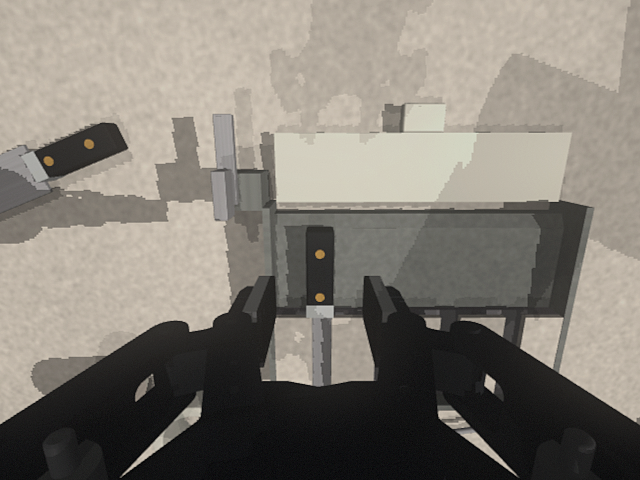

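View pics/t13.png

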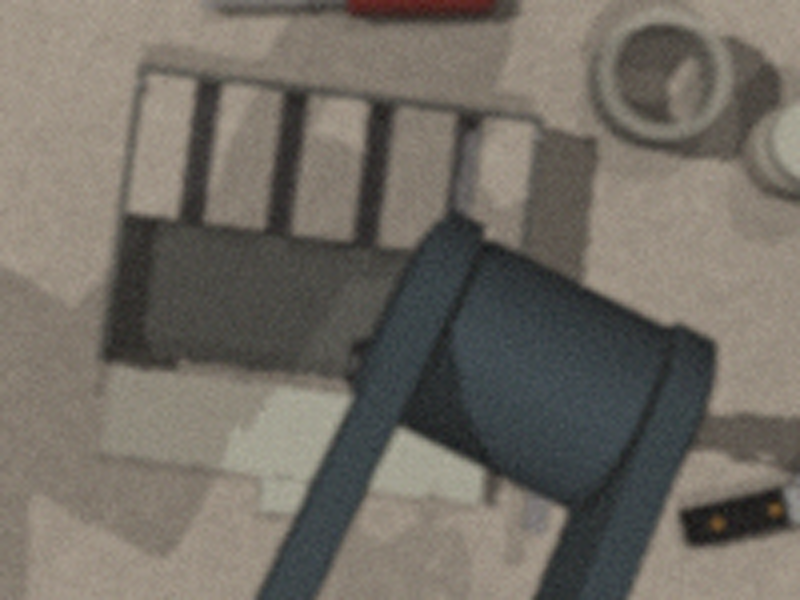

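Run:
```python
from h import *
rowto((.4355,-.326,.16),np.radians(13.6))
```

```text
q6 -1.9 lin [  5.78 -21.7    0.98] rot [-0.  -0.2 69.9]
q6 -1.9 lin [  5.78 -21.7    0.98] rot [   0.2   -0.  -110.1]
```

```bash
python3 -m handwheel '[{"grip":5,"linear":[1,-3,0],"rotation":[0,0,7]},{"grip":5,"linear":[2,-6,0.5],"rotation":[0,0,14]},{"grip":5,"linear":[3,-9,1],"rotation":[0,0,21]},{"grip":5,"linear":[4,-12,1],"rotation":[0,0,28]},{"grip":5,"linear":[5,-15,1],"rotation":[0,0,35]},{"grip":5,"linear":[5.8,-18,1],"rotation":[0,0,42]},{"grip":5,"linear":[5.8,-20.5,1],"rotation":[0,0,49]},{"grip":5,"linear":[5.8,-21.7,1],"rotation":[0,0,56]},{"grip":5,"linear":[5.8,-21.7,1],"rotation":[0,0,63]},{"grip":5,"linear":[5.8,-21.7,1],"rotation":[0,0,69.9]},{"grip":5,"linear":[5.8,-21.7,1],"rotation":[0,0,69.9]},{"grip":5,"linear":[5.8,-21.7,1],"rotation":[0,0,69.9]}]'
python3 - <<'E'
from h import *
o=snap('wrist','w14'); print(o['eef_pos'],o['wrist_force'])
E
```

```text
time_s: 14.85
eef_pos: [0.4354, -0.3257, 0.1597]
eef_rot: [-0.002, 0.617, 0.787, 0.0]
wrist_force: [0.3, 0.0, 0.7]
opening: 0.589
[ 0.43544424 -0.32572983  0.15973516] [0.34798856 0.02569705 0.67218303]
```

View pics/w14.png

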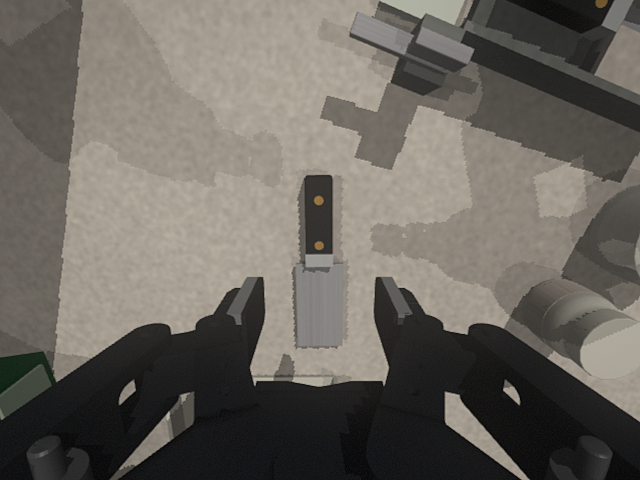

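Run:
```python
from h import *
o=status.get_obs()
c,y=scrw(o,(319,175),(320,347)); rowto((c[0],c[1],.004),np.radians(y+90))
```

```text
len 0.1692 yaw -75.9 orig [ 0.4351 -0.3251]
q6 -1.1 lin [ 0.04 -0.02 15.62] rot [-0.1 -0.1 -0.3]
q6 -1.1 lin [ 0.04 -0.02 15.62] rot [-2.000e-01  1.000e-01  1.797e+02]
```

```bash
python3 -m handwheel '[{"grip":5,"linear":[0,0,4],"rotation":[0,0,0]},{"grip":5,"linear":[0,0,8],"rotation":[0,0,0]},{"grip":5,"linear":[0,0,11.5],"rotation":[0,0,-0.3]},{"grip":5,"linear":[0,0,14],"rotation":[0,0,-0.3]},{"grip":5,"linear":[0,0,15.3],"rotation":[0,0,-0.3]},{"grip":5,"linear":[0,0,15.5],"rotation":[0,0,-0.3]},{"grip":5,"linear":[0,0,15.5],"rotation":[0,0,-0.3]},{"grip":1.5,"linear":[0,0,15.5],"rotation":[0,0,-0.3]},{"grip":1.5,"linear":[0,0,15.5],"rotation":[0,0,-0.3]},{"grip":1.5,"linear":[0,0,15.5],"rotation":[0,0,-0.3]},{"grip":1.5,"linear":[0,0,15.5],"rotation":[0,0,-0.3]},{"grip":1.5,"linear":[0,0,15.5],"rotation":[0,0,-0.3]}]'
python3 - <<'E'
from h import *
o=snap('wrist','w15'); print(o['eef_pos'],o['wrist_force'],o['opening'])
T=(.6113,-.042,-.1162)
p=box2w(T,(-.15,-.029,.12)); print(p); rowto(p,T[2]+np.pi/2)
E
```

```text
time_s: 15.9
eef_pos: [0.4373, -0.3278, 0.0091]
eef_rot: [0.002, 0.616, 0.787, -0.0]
wrist_force: [-0.5, 1.6, 6.9]
opening: 0.261
[ 0.4373376  -0.32783401  0.00910664] [-0.49632981  1.59017509  6.86040068] 0.26106854176081806
[ 0.45894932 -0.05341363  0.12      ]
q6 -1.1 lin [ 26.07   8.71 -11.17] rot [ -0.    0.3 -69.4]
q6 -1.1 lin [ 26.07   8.71 -11.17] rot [  0.3   0.  110.6]
```

View pics/w15.png

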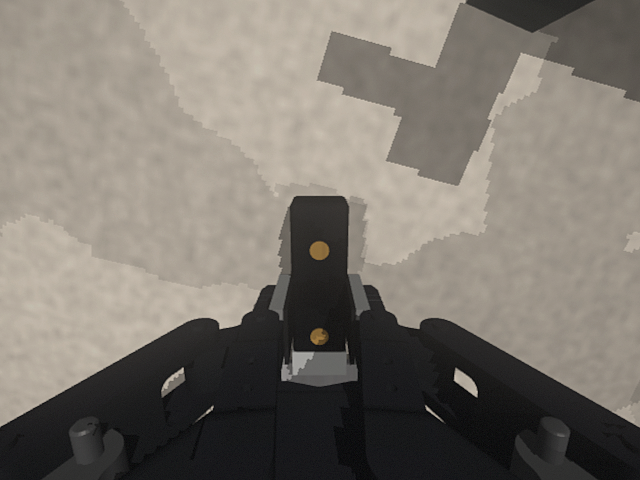

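```bash
python3 -m handwheel '[{"grip":1.5,"linear":[0,0,-3],"rotation":[0,0,0]},{"grip":1.5,"linear":[0,0,-7],"rotation":[0,0,0]},{"grip":1.5,"linear":[1,0.5,-11.2],"rotation":[0,0,-5]},{"grip":1.5,"linear":[4,1.5,-11.2],"rotation":[0,0,-12]},{"grip":1.5,"linear":[7,2.5,-11.2],"rotation":[0,0,-19]},{"grip":1.5,"linear":[10,3.5,-11.2],"rotation":[0,0,-26]},{"grip":1.5,"linear":[13,4.5,-11.2],"rotation":[0,0,-33]},{"grip":1.5,"linear":[16,5.5,-11.2],"rotation":[0,0,-40]},{"grip":1.5,"linear":[19,6.5,-11.2],"rotation":[0,0,-47]},{"grip":1.5,"linear":[22,7.5,-11.2],"rotation":[0,0,-54]},{"grip":1.5,"linear":[25,8.4,-11.2],"rotation":[0,0,-61]},{"grip":1.5,"linear":[26.1,8.7,-11.2],"rotation":[0,0,-68]}]'
python3 -m handwheel '[{"grip":1.5,"linear":[0,0,0],"rotation":[0,0,-1.4]},{"grip":1.5,"linear":[0,0,0],"rotation":[0,0,-1.4]},{"grip":1.5,"linear":[0,0,0],"rotation":[0,0,-1.4]}]'
python3 - <<'E'
from h import *
o=snap('wrist','w16'); print(o['eef_pos'],o['wrist_force'],o['opening'])
T=(.6113,-.042,-.1162)
p=box2w(T,(-.15,-.029,.034)); print(p); rowto(p,T[2]+np.pi/2)
E
```

```text
time_s: 16.95
eef_pos: [0.4575, -0.0487, 0.1194]
eef_rot: [0.0, 0.067, 0.998, 0.001]
wrist_force: [-0.1, 0.6, -2.0]
opening: 0.264
time_s: 17.2
eef_pos: [0.4582, -0.0528, 0.1194]
eef_rot: [0.001, 0.06, 0.998, -0.0]
wrist_force: [0.1, 0.6, -1.5]
opening: 0.261
[ 0.45821553 -0.05284215  0.11936793] [ 0.05816425  0.55953218 -1.49067318] 0.26078632663906703
[ 0.45894932 -0.05341363  0.034     ]
q6 -1.82 lin [-0.08 -0.02  8.52] rot [-0.   0.1 -0.2]
q6 -1.82 lin [-0.08 -0.02  8.52] rot [1.000e-01 0.000e+00 1.798e+02]
```

View pics/w16.png

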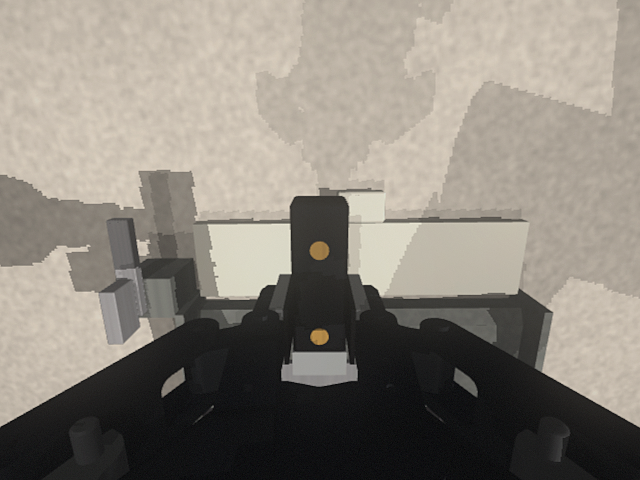

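```bash
python3 -m handwheel '[{"grip":1.5,"linear":[0,0.1,3.5],"rotation":[0,0,-0.2]},{"grip":1.5,"linear":[0,0.1,6.5],"rotation":[0,0,-0.2]},{"grip":1.5,"linear":[0,0.1,8.2],"rotation":[0,0,-0.2]},{"grip":1.5,"linear":[0,0.1,8.4],"rotation":[0,0,-0.2]},{"grip":1.5,"linear":[-0.5,0.1,8.4],"rotation":[0,0,-0.2]},{"grip":1.5,"linear":[-1.2,0.1,8.4],"rotation":[0,0,-0.2]},{"grip":1.5,"linear":[-1.9,0.1,8.4],"rotation":[0,0,-0.2]},{"grip":1.5,"linear":[-2.6,0.1,8.4],"rotation":[0,0,-0.2]},{"grip":1.5,"linear":[-3.2,0.1,8.4],"rotation":[0,0,-0.2]},{"grip":1.5,"linear":[-3.7,0.1,8.4],"rotation":[0,0,-0.2]},{"grip":1.5,"linear":[-4.1,0.1,8.4],"rotation":[0,0,-0.2]},{"grip":1.5,"linear":[-4.1,0.1,8.4],"rotation":[0,0,-0.2]}]'
python3 - <<'E'
from h import *
o=status.get_obs(); print(o['eef_pos'],o['wrist_force'],o['torque'])
snap('top','t17',(300,190,400,290),6)
T=(.6113,-.042,-.1162)
p=box2w(T,(-.034,-.029,.034)); rowto(p,T[2]+np.pi/2)
E
```

```text
time_s: 18.25
eef_pos: [0.4999, -0.0562, 0.0352]
eef_rot: [0.001, 0.057, 0.998, -0.0]
wrist_force: [-0.9, 0.4, -1.5]
opening: 0.256
[ 0.49993619 -0.05616745  0.03519382] [-0.86960515  0.35413905 -1.51343635] [-0.00378194 -0.01107733  0.03550377]
q6 -1.81 lin [-7.57 -0.23  0.1 ] rot [-0.   0.   0.1]
q6 -1.81 lin [-7.57 -0.23  0.1 ] rot [  -0.    -0.  -179.9]
```

View pics/t17.png

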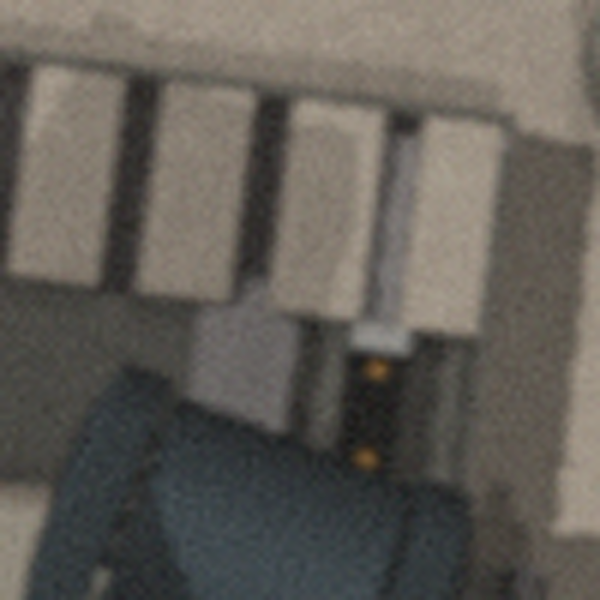

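```bash
python3 -m handwheel '[{"grip":1.5,"linear":[-0.6,-0.1,0.1],"rotation":[0,0,0]},{"grip":1.5,"linear":[-1.4,-0.1,0.1],"rotation":[0,0,0]},{"grip":1.5,"linear":[-2.2,-0.1,0.1],"rotation":[0,0,0]},{"grip":1.5,"linear":[-3,-0.1,0.1],"rotation":[0,0,0]},{"grip":1.5,"linear":[-3.8,-0.1,0.1],"rotation":[0,0,0]},{"grip":1.5,"linear":[-4.6,-0.1,0.1],"rotation":[0,0,0]},{"grip":1.5,"linear":[-5.4,-0.1,0.1],"rotation":[0,0,0]},{"grip":1.5,"linear":[-6.2,-0.1,0.1],"rotation":[0,0,0]},{"grip":1.5,"linear":[-6.8,-0.1,0.1],"rotation":[0,0,0]},{"grip":1.5,"linear":[-7.1,-0.1,0.1],"rotation":[0,0,0]},{"grip":1.5,"linear":[-7.3,-0.1,0.1],"rotation":[0,0,0]},{"grip":1.5,"linear":[-7.3,-0.1,0.1],"rotation":[0,0,0]}]'
python3 -m handwheel '[{"grip":1.5,"linear":[-0.2,0,0.05],"rotation":[0,0,0]},{"grip":1.5,"linear":[-0.4,0,0.1],"rotation":[0,0,0]},{"grip":1.5,"linear":[-0.4,0,0.1],"rotation":[0,0,0]}]'
python3 - <<'E'
from h import *
o=status.get_obs(); print(o['eef_pos'],o['wrist_force'],o['torque'])
T=(.6113,-.042,-.1162)
p=box2w(T,(-.034,-.029,.034)); rowto(p,T[2]+np.pi/2)
E
```

```text
time_s: 19.3
eef_pos: [0.5713, -0.0653, 0.0337]
eef_rot: [-0.0, 0.057, 0.998, 0.0]
wrist_force: [-1.0, 1.2, -1.7]
opening: 0.261
time_s: 19.55
eef_pos: [0.5724, -0.0652, 0.0331]
eef_rot: [-0.003, 0.057, 0.998, 0.0]
wrist_force: [-11.9, 1.0, 12.5]
opening: 0.256
[ 0.57243132 -0.06523943  0.03307516] [-11.90714874   1.03164316  12.4653569 ] [0.16121912 1.84509168 0.00662479]
q6 -1.78 lin [-0.19 -0.14 -0.09] rot [ 0.  -0.4  0.2]
q6 -1.78 lin [-0.19 -0.14 -0.09] rot [   0.6    0.  -179.8]
```

```bash
python3 -m handwheel '[{"grip":4,"linear":[0,0,0],"rotation":[0,0,0]},{"grip":4,"linear":[0,0,0],"rotation":[0,0,0]},{"grip":4,"linear":[0,0,0],"rotation":[0,0,0]},{"grip":4,"linear":[0.4,0,-2],"rotation":[0,0,0]},{"grip":4,"linear":[2,0,-6],"rotation":[0,0,0]},{"grip":4,"linear":[4,0,-10],"rotation":[0,0,0]},{"grip":4,"linear":[5,0,-13],"rotation":[0,0,0]},{"grip":4,"linear":[5,0,-14],"rotation":[0,0,0]},{"grip":4,"linear":[5,0,-14],"rotation":[0,0,0]},{"grip":4,"linear":[5,0,-14],"rotation":[0,0,0]}]'
python3 - <<'E'
from h import *
o=snap('wrist','w18'); print(o['eef_pos'],o['wrist_force'])
snap('top','t18',(150,170,410,330),3)
rowto((.4405,.2745,.16),np.radians(167.8))
E
```

```text
time_s: 20.38
eef_pos: [0.526, -0.0602, 0.173]
eef_rot: [0.001, 0.057, 0.998, -0.0]
wrist_force: [-0.1, -0.3, 0.1]
opening: 0.469
[ 0.52595761 -0.06017484  0.17296665] [-0.13475112 -0.32279857  0.09014274]
q6 -1.8 lin [12.16 32.25  1.14] rot [  0.1  -0.1 -84.3]
q6 -1.8 lin [12.16 32.25  1.14] rot [-0.1 -0.2 95.7]
```

View pics/w18.png

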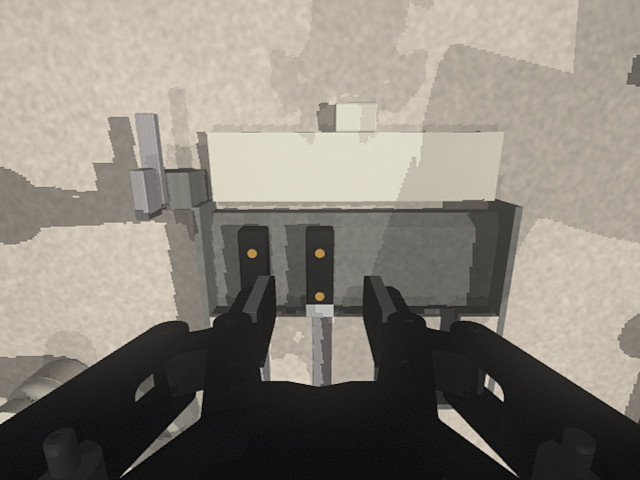

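View pics/t18.png

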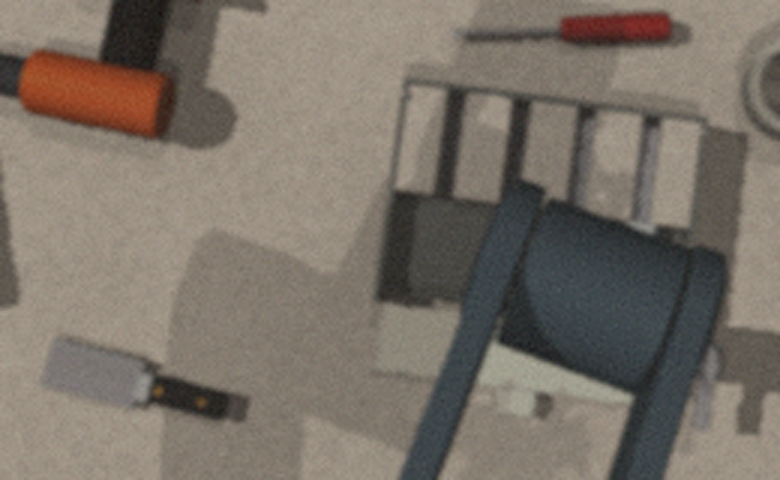

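```bash
python3 -m handwheel '[{"grip":5,"linear":[1,3,0],"rotation":[0,0,-7]},{"grip":5,"linear":[2,6,0],"rotation":[0,0,-14]},{"grip":5,"linear":[3,9,0.5],"rotation":[0,0,-21]},{"grip":5,"linear":[4,12,1],"rotation":[0,0,-28]},{"grip":5,"linear":[5,15,1.1],"rotation":[0,0,-35]},{"grip":5,"linear":[6,18,1.1],"rotation":[0,0,-42]},{"grip":5,"linear":[7.5,21,1.1],"rotation":[0,0,-49]},{"grip":5,"linear":[9,24,1.1],"rotation":[0,0,-56]},{"grip":5,"linear":[10,27,1.1],"rotation":[0,0,-63]},{"grip":5,"linear":[11,30,1.1],"rotation":[0,0,-70]},{"grip":5,"linear":[12.2,32.2,1.1],"rotation":[0,0,-77]},{"grip":5,"linear":[12.2,32.2,1.1],"rotation":[0,0,-84]}]'
python3 -m handwheel '[{"grip":5,"linear":[0,0,0],"rotation":[0,0,-0.3]},{"grip":5,"linear":[0,0,0],"rotation":[0,0,-0.3]},{"grip":5,"linear":[0,0,0],"rotation":[0,0,-0.3]}]'
python3 - <<'E'
from h import *
o=snap('wrist','w19'); print(o['eef_pos'],o['wrist_force'])
rowto((.4405,.2745,.16),np.radians(167.8))
E
```

```text
time_s: 21.48
eef_pos: [0.4379, 0.2772, 0.1592]
eef_rot: [-0.002, -0.63, 0.777, 0.002]
wrist_force: [-0.2, 1.1, 0.3]
opening: 0.59
time_s: 21.73
eef_pos: [0.4405, 0.2731, 0.1605]
eef_rot: [-0.001, -0.626, 0.78, 0.0]
wrist_force: [-0.3, 0.4, 0.4]
opening: 0.584
[0.44046477 0.27310969 0.16049537] [-0.30034983  0.43971015  0.42809531]
q6 -2.6 lin [-0.14  0.06  0.09] rot [ 0.1 -0.1 -0.2]
q6 -2.6 lin [-0.14  0.06  0.09] rot [-1.000e-01 -1.000e-01  1.798e+02]
```

View pics/w19.png

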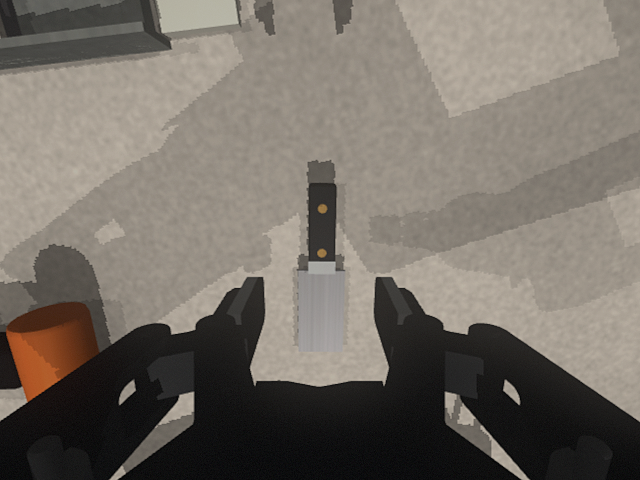

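Run:
```python
from h import *
o=status.get_obs()
c,y=scrw(o,(322,183),(321,352)); rowto((c[0],c[1],.005),np.radians(y+90))
snap('top','t19')
```

```text
len 0.1687 yaw 77.3 orig [0.4392 0.2783]
q6 -2.6 lin [-0.5   0.24 15.59] rot [ 0.1 -0.1  0.2]
q6 -2.6 lin [-0.5   0.24 15.59] rot [ 1.000e-01  1.000e-01 -1.798e+02]
```

View pics/t19.png

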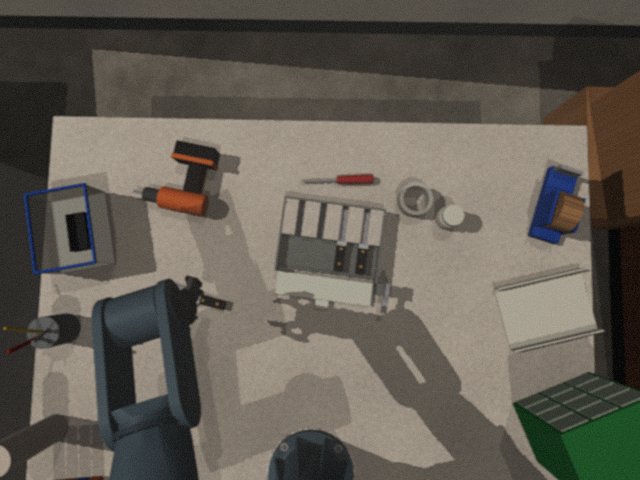

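```bash
python3 -m handwheel '[{"grip":5,"linear":[-0.4,0.2,4],"rotation":[0,0,0]},{"grip":5,"linear":[-0.4,0.2,8],"rotation":[0,0,0.2]},{"grip":5,"linear":[-0.4,0.2,11.5],"rotation":[0,0,0.2]},{"grip":5,"linear":[-0.4,0.2,14],"rotation":[0,0,0.2]},{"grip":5,"linear":[-0.4,0.2,15.3],"rotation":[0,0,0.2]},{"grip":5,"linear":[-0.4,0.2,15.5],"rotation":[0,0,0.2]},{"grip":5,"linear":[-0.4,0.2,15.5],"rotation":[0,0,0.2]},{"grip":1.5,"linear":[-0.4,0.2,15.5],"rotation":[0,0,0.2]},{"grip":1.5,"linear":[-0.4,0.2,15.5],"rotation":[0,0,0.2]},{"grip":1.5,"linear":[-0.4,0.2,15.5],"rotation":[0,0,0.2]},{"grip":1.5,"linear":[-0.4,0.2,15.5],"rotation":[0,0,0.2]},{"grip":1.5,"linear":[-0.4,0.2,15.5],"rotation":[0,0,0.2]}]'
python3 - <<'E'
from h import *
o=snap('wrist','w20'); print(o['eef_pos'],o['wrist_force'],o['opening'])
T=(.6113,-.042,-.1162)
p=box2w(T,(-.15,.029,.12)); print(p); rowto(p,T[2]+np.pi/2)
E
```

```text
time_s: 22.83
eef_pos: [0.4412, 0.2785, 0.0086]
eef_rot: [0.002, -0.626, 0.779, -0.001]
wrist_force: [0.2, -0.8, 6.9]
opening: 0.263
[0.44124741 0.27852372 0.00863229] [ 0.16849199 -0.83624855  6.88285782] 0.262678508902388
[0.46567377 0.00419524 0.12      ]
q6 -2.59 lin [ 26.25  -8.32 -11.15] rot [-0.1  0.2 84.2]
q6 -2.59 lin [ 26.25  -8.32 -11.15] rot [ -0.2  -0.1 -95.8]
```

View pics/w20.png

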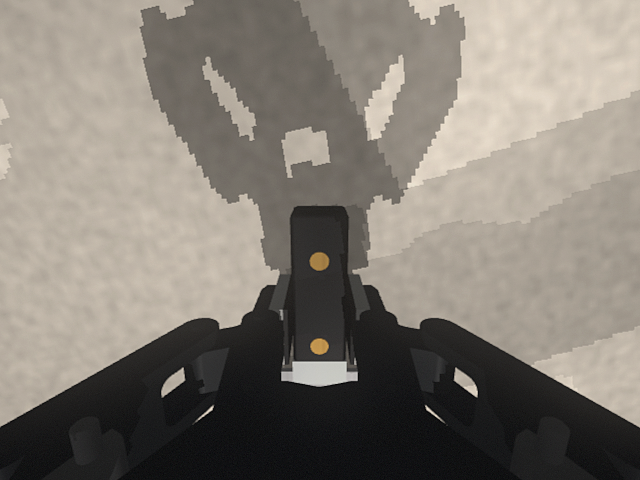

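```bash
python3 -m handwheel '[{"grip":1.5,"linear":[0,0,-3],"rotation":[0,0,0]},{"grip":1.5,"linear":[0,0,-7],"rotation":[0,0,2]},{"grip":1.5,"linear":[1,0,-11.2],"rotation":[0,0,9]},{"grip":1.5,"linear":[4,-1,-11.2],"rotation":[0,0,16]},{"grip":1.5,"linear":[7,-2,-11.2],"rotation":[0,0,23]},{"grip":1.5,"linear":[10,-3,-11.2],"rotation":[0,0,30]},{"grip":1.5,"linear":[13,-4,-11.2],"rotation":[0,0,37]},{"grip":1.5,"linear":[16,-5,-11.2],"rotation":[0,0,44]},{"grip":1.5,"linear":[19,-6,-11.2],"rotation":[0,0,51]},{"grip":1.5,"linear":[22,-7,-11.2],"rotation":[0,0,58]},{"grip":1.5,"linear":[25,-8,-11.2],"rotation":[0,0,65]},{"grip":1.5,"linear":[26.2,-8.3,-11.2],"rotation":[0,0,72]}]'
python3 -m handwheel '[{"grip":1.5,"linear":[0,0,0],"rotation":[0,0,6]},{"grip":1.5,"linear":[0,0,0],"rotation":[0,0,12.2]},{"grip":1.5,"linear":[0,0,0],"rotation":[0,0,12.2]},{"grip":1.5,"linear":[0,0,0],"rotation":[0,0,12.2]},{"grip":1.5,"linear":[0,0,0],"rotation":[0,0,12.2]}]'
python3 - <<'E'
from h import *
o=snap('wrist','w21'); print(o['eef_pos'],o['wrist_force'],o['opening'])
T=(.6113,-.042,-.1162)
p=box2w(T,(-.15,.029,.0345)); print(p); rowto(p,T[2]+np.pi/2)
E
```

```text
time_s: 23.88
eef_pos: [0.4651, 0.001, 0.1197]
eef_rot: [0.001, -0.044, 0.999, -0.001]
wrist_force: [0.2, 0.3, -1.6]
opening: 0.261
time_s: 24.3
eef_pos: [0.4643, 0.0046, 0.119]
eef_rot: [0.0, 0.056, 0.998, -0.0]
wrist_force: [0.1, 0.2, -0.8]
opening: 0.259
[0.4643221  0.00458462 0.11901425] [ 0.08393298  0.24345722 -0.77088927] 0.2590386228866756
[0.46567377 0.00419524 0.0345    ]
q6 -1.7 lin [-0.14 -0.03  8.45] rot [-0.   0.   0.2]
q6 -1.7 lin [-0.14 -0.03  8.45] rot [  -0.    -0.  -179.8]
```

View pics/w21.png

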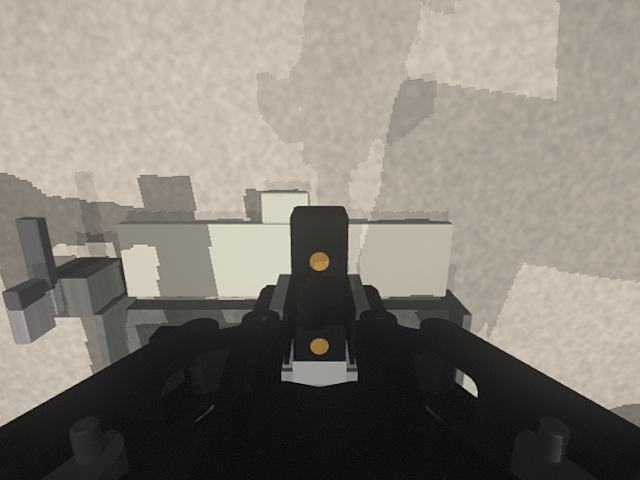

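```bash
python3 -m handwheel '[{"grip":1.5,"linear":[0,0,3.5],"rotation":[0,0,0.2]},{"grip":1.5,"linear":[0,0,6.5],"rotation":[0,0,0.2]},{"grip":1.5,"linear":[0,0,8.2],"rotation":[0,0,0.2]},{"grip":1.5,"linear":[0,0,8.5],"rotation":[0,0,0.2]},{"grip":1.5,"linear":[-0.5,0,8.5],"rotation":[0,0,0.2]},{"grip":1.5,"linear":[-1.2,0,8.5],"rotation":[0,0,0.2]},{"grip":1.5,"linear":[-1.9,0,8.5],"rotation":[0,0,0.2]},{"grip":1.5,"linear":[-2.6,0,8.5],"rotation":[0,0,0.2]},{"grip":1.5,"linear":[-3.2,0,8.5],"rotation":[0,0,0.2]},{"grip":1.5,"linear":[-3.6,0,8.5],"rotation":[0,0,0.2]},{"grip":1.5,"linear":[-3.9,0,8.5],"rotation":[0,0,0.2]},{"grip":1.5,"linear":[-3.9,0,8.5],"rotation":[0,0,0.2]}]'
python3 - <<'E'
from h import *
o=status.get_obs(); print(o['eef_pos'],o['wrist_force'],o['torque'])
snap('top','t22',(270,190,390,290),6)
T=(.6113,-.042,-.1162)
p=box2w(T,(-.0395,.029,.034)); rowto(p,T[2]+np.pi/2)
E
```

```text
time_s: 25.35
eef_pos: [0.5041, -0.0002, 0.0341]
eef_rot: [0.001, 0.059, 0.998, -0.0]
wrist_force: [1.6, 1.3, -0.9]
opening: 0.266
[ 5.04103874e-01 -1.65937236e-04  3.40939426e-02] [ 1.55953398  1.29901407 -0.94041035] [ 0.28126112 -0.20785649  0.14071255]
q6 -1.69 lin [-7.2   0.01  0.02] rot [-0.   0.1 -0.1]
q6 -1.69 lin [-7.2   0.01  0.02] rot [1.000e-01 0.000e+00 1.799e+02]
```

View pics/t22.png

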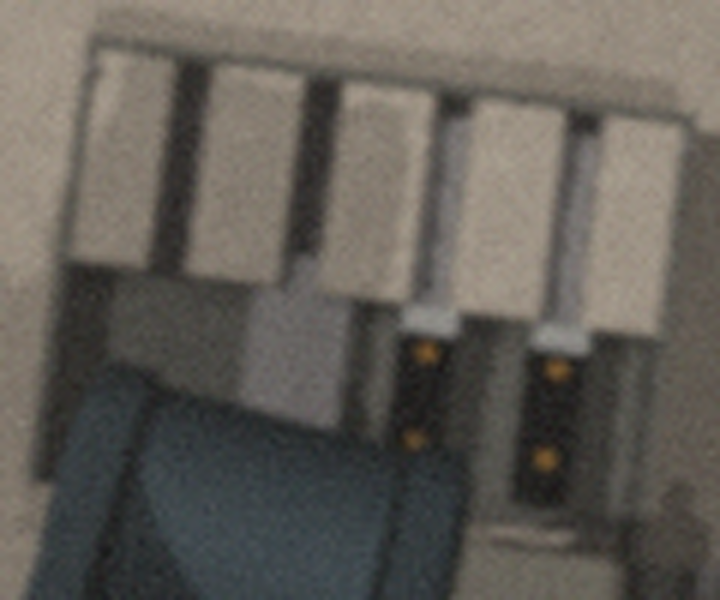

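```bash
python3 -m handwheel '[{"grip":1.5,"linear":[-0.6,0,0],"rotation":[0,0,0]},{"grip":1.5,"linear":[-1.4,0,0],"rotation":[0,0,0]},{"grip":1.5,"linear":[-2.2,0,0],"rotation":[0,0,0]},{"grip":1.5,"linear":[-3,0,0],"rotation":[0,0,0]},{"grip":1.5,"linear":[-3.8,0,0],"rotation":[0,0,0]},{"grip":1.5,"linear":[-4.6,0,0],"rotation":[0,0,0]},{"grip":1.5,"linear":[-5.4,0,0],"rotation":[0,0,0]},{"grip":1.5,"linear":[-6.2,0,0],"rotation":[0,0,0]},{"grip":1.5,"linear":[-6.7,0,0],"rotation":[0,0,0]},{"grip":1.5,"linear":[-6.9,0,0],"rotation":[0,0,0]},{"grip":1.5,"linear":[-7,0,0],"rotation":[0,0,0]},{"grip":1.5,"linear":[-7,0,0],"rotation":[0,0,0]}]'
python3 -m handwheel '[{"grip":1.5,"linear":[-0.2,0,0.05],"rotation":[0,0,0]},{"grip":1.5,"linear":[-0.4,0,0.1],"rotation":[0,0,0]},{"grip":1.5,"linear":[-0.4,0,0.1],"rotation":[0,0,0]}]'
python3 - <<'E'
from h import *
o=status.get_obs(); print(o['eef_pos'],o['wrist_force'],o['torque'])
T=(.6113,-.042,-.1162)
p=box2w(T,(-.0395,.029,.034)); rowto(p,T[2]+np.pi/2)
E
```

```text
time_s: 26.4
eef_pos: [0.5731, -0.0081, 0.0336]
eef_rot: [-0.0, 0.059, 0.998, 0.0]
wrist_force: [-1.2, 5.4, -2.2]
opening: 0.258
time_s: 26.65
eef_pos: [0.5743, -0.0082, 0.0327]
eef_rot: [-0.003, 0.059, 0.998, 0.0]
wrist_force: [-11.6, 5.4, 9.4]
opening: 0.263
[ 0.5743104  -0.00823743  0.03265253] [-11.59262763   5.44577808   9.42397179] [0.84329405 1.92592871 0.23239747]
q6 -1.67 lin [-0.11 -0.02 -0.14] rot [ 0.  -0.4 -0.1]
q6 -1.67 lin [-0.11 -0.02 -0.14] rot [ -0.6  -0.  179.9]
```

```bash
python3 -m handwheel '[{"grip":4,"linear":[0,0,0],"rotation":[0,0,0]},{"grip":4,"linear":[0,0,0],"rotation":[0,0,0]},{"grip":4,"linear":[0,0,0],"rotation":[0,0,0]},{"grip":4,"linear":[0.4,0,-2],"rotation":[0,0,0]},{"grip":4,"linear":[2,0,-6],"rotation":[0,0,0]},{"grip":4,"linear":[4,0,-10],"rotation":[0,0,0]},{"grip":4,"linear":[5,0,-13],"rotation":[0,0,0]},{"grip":4,"linear":[5,0,-14],"rotation":[0,0,0]},{"grip":4,"linear":[5,0,-14],"rotation":[0,0,0]},{"grip":4,"linear":[5,0,-14],"rotation":[0,0,0]}]'
python3 - <<'E'
from h import *
o=snap('wrist','w23'); print(o['eef_pos'],o['wrist_force'])
snap('top','t23'); snap('scene','s23',(240,215,400,335),5)
T=(.6113,-.042,-.1162)
p=box2w(T,(-.174,0,.15)); rowto(p,T[2]+np.pi/2)
E
```

```text
time_s: 27.48
eef_pos: [0.5279, -0.0035, 0.1732]
eef_rot: [0.001, 0.06, 0.998, -0.0]
wrist_force: [0.0, -0.4, 0.4]
opening: 0.467
[ 0.5278609  -0.00347419  0.1731953 ] [ 0.04272745 -0.40122861  0.38992859]
q6 -1.68 lin [ 8.47 -2.92  2.09] rot [ 0.  -0.2 -0.2]
q6 -1.68 lin [ 8.47 -2.92  2.09] rot [ -0.3  -0.  179.8]
```

View pics/w23.png

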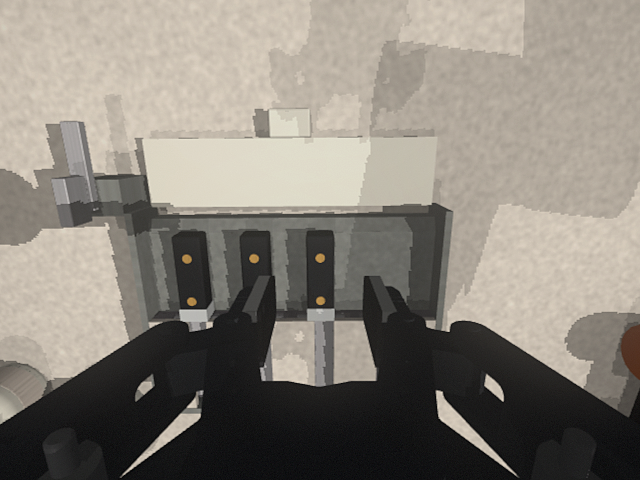

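View pics/s23.png

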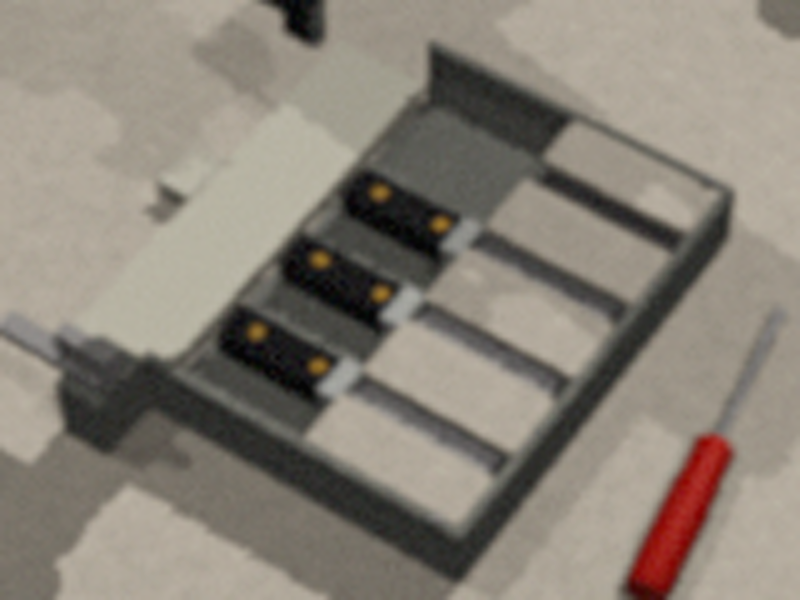

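```bash
python3 -m handwheel '[{"grip":6,"linear":[3,-1,0],"rotation":[0,0,0]},{"grip":6,"linear":[6,-2,1],"rotation":[0,0,0]},{"grip":6,"linear":[8.6,-2.9,3],"rotation":[0,0,0]},{"grip":6,"linear":[8.7,-2.9,6],"rotation":[0,0,-0.2]},{"grip":6,"linear":[8.7,-2.9,6],"rotation":[0,0,-0.2]},{"grip":6,"linear":[8.7,-2.9,6],"rotation":[0,0,-0.2]},{"grip":6,"linear":[8.7,-2.9,6],"rotation":[0,0,-0.2]}]'
python3 - <<'E'
from h import *
o=snap('wrist','w24'); print(o['eef_pos'],o['wrist_force'])
T=(.6113,-.042,-.1162)
p=box2w(T,(-.176,0,.005)); rowto(p,T[2]+np.pi/2)
E
```

```text
time_s: 28.22
eef_pos: [0.438, -0.0216, 0.1132]
eef_rot: [-0.0, 0.058, 0.998, 0.0]
wrist_force: [0.4, 0.0, -0.2]
opening: 0.701
[ 0.43803937 -0.02164063  0.11323021] [ 0.38794766  0.03797618 -0.23928982]
q6 -1.78 lin [ 2.300e-01 -1.000e-02  1.088e+01] rot [-0.   0.1  0. ]
q6 -1.78 lin [ 2.300e-01 -1.000e-02  1.088e+01] rot [-1.0e-01 -0.0e+00 -1.8e+02]
```

View pics/w24.png

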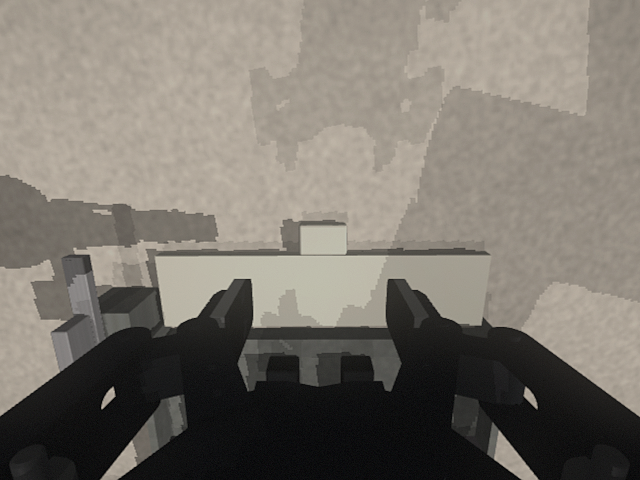

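Run:
```python
from h import *
o=status.get_obs(); q=o['eef_rot'];Rc=R.from_quat([q[1],q[2],q[3],q[0]])
for uv in [(301,254),(347,254),(301,225),(347,225)]:
    print((Rc.inv().apply(p2w('wrist',*uv,.015,o)-o['eef_pos'])*100).round(2))
```

```text
[-1.33 -1.44  9.88]
[-1.33  2.06  9.88]
[ 0.94 -1.41  9.88]
[0.94 2.02 9.88]
```

```bash
python3 -m handwheel '[{"grip":6,"linear":[0.3,0.3,4],"rotation":[0,0,0]},{"grip":6,"linear":[0.3,0.3,7.5],"rotation":[0,0,0]},{"grip":6,"linear":[0.3,0.3,10],"rotation":[0,0,0]},{"grip":6,"linear":[0.3,0.3,10.7],"rotation":[0,0,0]},{"grip":6,"linear":[0.3,0.3,10.7],"rotation":[0,0,0]},{"grip":6,"linear":[0.3,0.3,10.7],"rotation":[0,0,0]},{"grip":2.8,"linear":[0.3,0.3,10.7],"rotation":[0,0,0]},{"grip":2.8,"linear":[0.3,0.3,10.7],"rotation":[0,0,0]},{"grip":2.8,"linear":[0.3,0.3,10.7],"rotation":[0,0,0]},{"grip":2.8,"linear":[0.3,0.3,10.7],"rotation":[0,0,0]},{"grip":2.8,"linear":[0.3,0.3,10.7],"rotation":[0,0,0]}]'
python3 - <<'E'
from h import *
o=snap('wrist','w25'); print(o['eef_pos'],o['wrist_force'],o['opening'])
E
```

```text
time_s: 29.18
eef_pos: [0.4363, -0.0188, 0.008]
eef_rot: [0.002, 0.058, 0.998, -0.001]
wrist_force: [-1.7, -0.8, 8.4]
opening: 0.398
[ 0.43631052 -0.01877008  0.0079653 ] [-1.67029746 -0.77731153  8.39421304] 0.39766399517945594
```

View pics/w25.png

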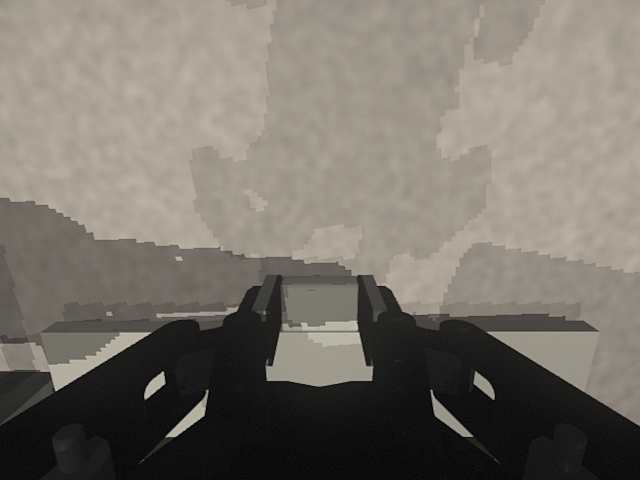

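```bash
python3 -m handwheel '[{"grip":2.8,"linear":[-0.1,0,-0.8],"rotation":[0,0,0]},{"grip":2.8,"linear":[-0.4,0,-1.95],"rotation":[0,0,0]},{"grip":2.8,"linear":[-0.8,0,-2.9],"rotation":[0,0,0]},{"grip":2.8,"linear":[-1.3,0,-3.75],"rotation":[0,0,0]},{"grip":2.8,"linear":[-1.9,0,-4.5],"rotation":[0,0,0]},{"grip":2.8,"linear":[-2.6,0,-5.2],"rotation":[0,0,0]},{"grip":2.8,"linear":[-2.6,0,-5.2],"rotation":[0,0,0]}]'
python3 - <<'E'
from h import *
o=snap('wrist','w26'); print(o['eef_pos'],o['wrist_force'],o['opening']); snap('scene','s26',(240,185,400,335),4)
E
```

```text
time_s: 29.82
eef_pos: [0.462, -0.0217, 0.0598]
eef_rot: [0.001, 0.058, 0.998, -0.0]
wrist_force: [-0.0, -1.9, -5.1]
opening: 0.381
[ 0.46198257 -0.02166416  0.05976242] [-0.04088352 -1.86707586 -5.13297735] 0.38066572982980446
```

View pics/s26.png

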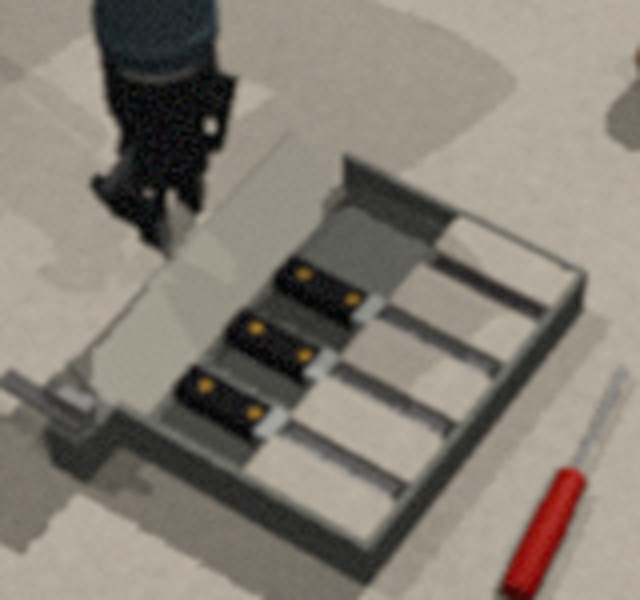

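```bash
python3 -m handwheel '[{"grip":2.8,"linear":[-0.8,0,-0.6],"rotation":[0,0,0]},{"grip":2.8,"linear":[-1.65,0,-1.1],"rotation":[0,0,0]},{"grip":2.8,"linear":[-2.6,0,-1.5],"rotation":[0,0,0]},{"grip":2.8,"linear":[-3.5,0,-1.75],"rotation":[0,0,0]},{"grip":2.8,"linear":[-4.3,0,-1.85],"rotation":[0,0,0]},{"grip":2.8,"linear":[-5,0,-1.9],"rotation":[0,0,0]},{"grip":2.8,"linear":[-5.5,0,-1.9],"rotation":[0,0,0]},{"grip":2.8,"linear":[-5.5,0,-1.9],"rotation":[0,0,0]},{"grip":2.8,"linear":[-5.5,0,-1.9],"rotation":[0,0,0]}]'
python3 - <<'E'
from h import *
o=snap('wrist','w27'); print(o['eef_pos'],o['wrist_force'],o['opening']); snap('scene','s27',(240,185,400,335),4)
T=(.6113,-.042,-.1162)
p=box2w(T,(-.095,0,.075)); rowto(p,T[2]+np.pi/2)
E
```

```text
time_s: 30.67
eef_pos: [0.5158, -0.0272, 0.0771]
eef_rot: [0.001, 0.058, 0.998, 0.0]
wrist_force: [0.2, -0.4, 0.6]
opening: 0.329
[ 0.5158375  -0.02716903  0.07712551] [ 0.21448146 -0.36354113  0.55631841] 0.3287245263055009
q6 -1.74 lin [-0.21 -0.37  0.2 ] rot [0.  0.1 0. ]
q6 -1.74 lin [-0.21 -0.37  0.2 ] rot [-1.0e-01  0.0e+00 -1.8e+02]
```

View pics/s27.png

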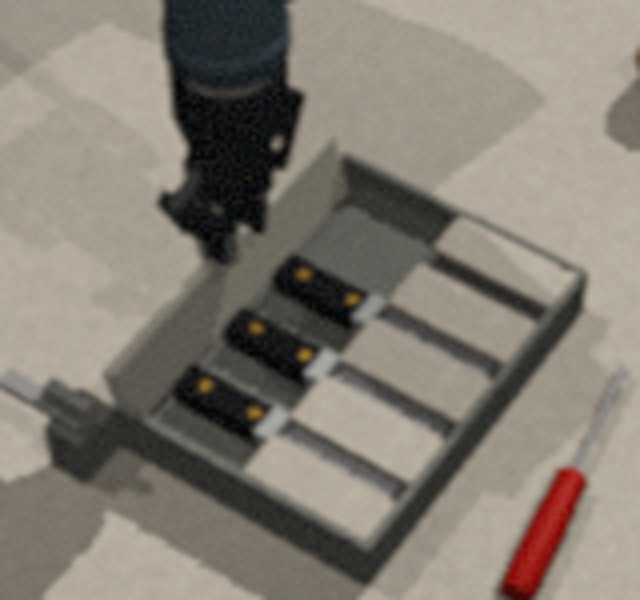

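View pics/w27.png

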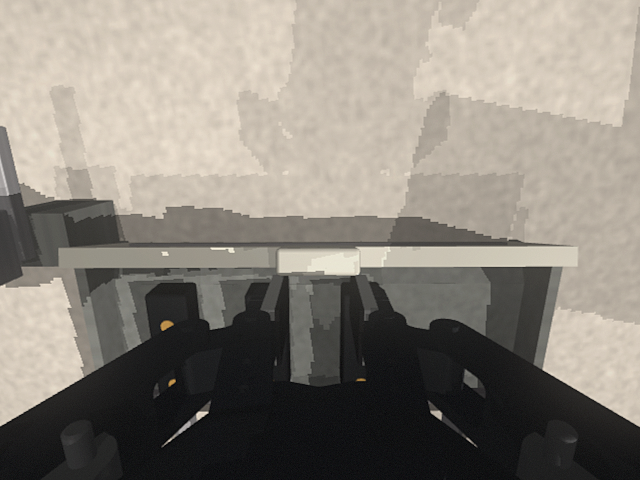

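```bash
python3 -m handwheel '[{"grip":2.8,"linear":[0,0,-2],"rotation":[0,0,0]},{"grip":0,"linear":[0,0,-5],"rotation":[0,0,0]},{"grip":0,"linear":[1.5,0,-6],"rotation":[0,0,0]},{"grip":0,"linear":[4,0,-6],"rotation":[0,0,0]},{"grip":0,"linear":[6,0,-6],"rotation":[0,0,0]},{"grip":0,"linear":[6.5,0,-4],"rotation":[0,0,0]},{"grip":0,"linear":[6.5,0,-1],"rotation":[0,0,0]},{"grip":0,"linear":[6.5,0,1.3],"rotation":[0,0,0]},{"grip":0,"linear":[6.5,0,1.3],"rotation":[0,0,0]},{"grip":0,"linear":[6.5,0,1.3],"rotation":[0,0,0]}]'
python3 - <<'E'
from h import *
o=snap('wrist','w28'); print(o['eef_pos'],o['wrist_force'],o['opening']); snap('scene','s28',(240,185,400,335),4)
T=(.6113,-.042,-.1162)
p=box2w(T,(-.112,.003,.062)); rowto(p,T[2]+np.pi/2)
E
```

```text
time_s: 31.6
eef_pos: [0.4492, -0.0193, 0.0632]
eef_rot: [-0.001, 0.058, 0.998, 0.001]
wrist_force: [0.1, -0.3, 0.2]
opening: 0.0
[ 0.44920517 -0.01934387  0.06321801] [ 0.05327286 -0.33452081  0.17738614] 4.878578244713414e-05
q6 -1.76 lin [-4.94 -0.03  0.32] rot [-0.   0.1  0. ]
q6 -1.76 lin [-4.94 -0.03  0.32] rot [  -0.2   -0.  -180. ]
```

View pics/s28.png

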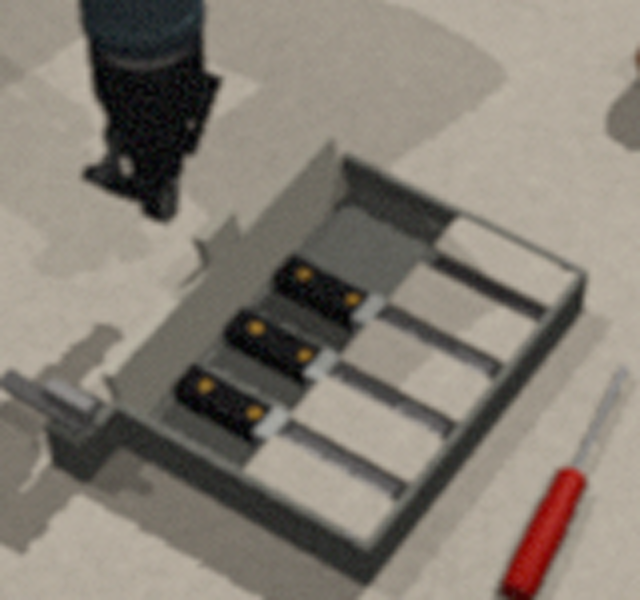

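View pics/w28.png

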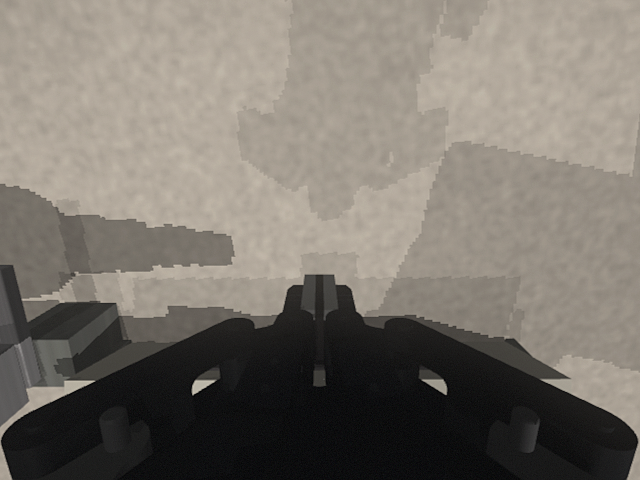

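```bash
python3 -m handwheel '[{"grip":0,"linear":[-0.8,0,0],"rotation":[0,0,0]},{"grip":0,"linear":[-1.6,0,0],"rotation":[0,0,0]},{"grip":0,"linear":[-2.3,0,0],"rotation":[0,0,0]},{"grip":0,"linear":[-3,0,0],"rotation":[0,0,0]},{"grip":0,"linear":[-3.6,0,0],"rotation":[0,0,0]},{"grip":0,"linear":[-4.2,0,0],"rotation":[0,0,0]},{"grip":0,"linear":[-4.6,0,0],"rotation":[0,0,0]},{"grip":0,"linear":[-4.8,0,0],"rotation":[0,0,0]},{"grip":0,"linear":[-4.9,0,0],"rotation":[0,0,0]},{"grip":0,"linear":[-4.9,0,0],"rotation":[0,0,0]}]'
python3 - <<'E'
from h import *
T=(.6113,-.042,-.1162)
p=box2w(T,(-.112,.003,.062)); rowto(p,T[2]+np.pi/2)
snap('scene','s29',(240,185,400,335),4)
E
```

```text
time_s: 32.53
eef_pos: [0.499, -0.0256, 0.0637]
eef_rot: [-0.0, 0.058, 0.998, 0.0]
wrist_force: [-0.4, -0.3, -0.3]
opening: 0.002
q6 -1.74 lin [-0.14 -0.03  0.17] rot [ 0. -0.  0.]
q6 -1.74 lin [-0.14 -0.03  0.17] rot [   0.    0. -180.]
```

View pics/s29.png

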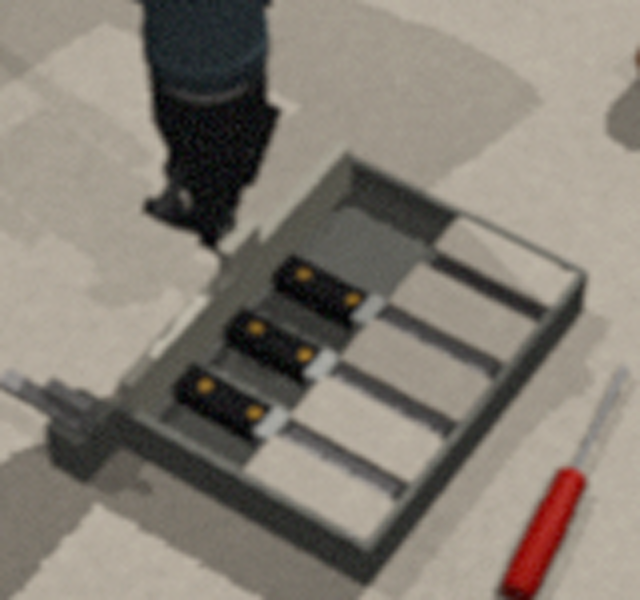

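Nearly shut, and there's no force yet. I'll push in a little further until it meets the stop.

```bash
python3 -m handwheel '[{"grip":0,"linear":[-0.2,0,0],"rotation":[0,0,0]},{"grip":0,"linear":[-0.4,0,0],"rotation":[0,0,0]},{"grip":0,"linear":[-0.4,0,0],"rotation":[0,0,0]}]'
python3 -m handwheel '[{"grip":0,"linear":[-0.2,0,0],"rotation":[0,0,0]},{"grip":0,"linear":[-0.3,0,0],"rotation":[0,0,0]},{"grip":0,"linear":[-0.3,0,0],"rotation":[0,0,0]}]'
```

```text
time_s: 32.83
eef_pos: [0.5001, -0.0255, 0.0632]
eef_rot: [-0.003, 0.057, 0.998, 0.0]
wrist_force: [-10.7, 0.6, 8.0]
opening: 0.002
time_s: 33.08
eef_pos: [0.5001, -0.0253, 0.0626]
eef_rot: [-0.007, 0.057, 0.998, 0.001]
wrist_force: [-20.9, 0.9, 15.1]
opening: 0.005
```

```bash
python3 -m handwheel '[{"grip":0,"linear":[0.7,0,0],"rotation":[0,0,0]},{"grip":0,"linear":[2,0,0],"rotation":[0,0,0]},{"grip":3,"linear":[3,0,-3],"rotation":[0,0,0]},{"grip":4,"linear":[3,0,-7],"rotation":[0,0,0]},{"grip":4,"linear":[2,-3,-10],"rotation":[0,0,0]},{"grip":4,"linear":[2,-6,-12],"rotation":[0,0,0]},{"grip":4,"linear":[1.5,-9,-12],"rotation":[0,0,0]},{"grip":4,"linear":[1.5,-9,-12],"rotation":[0,0,0]},{"grip":4,"linear":[1.5,-9,-12],"rotation":[0,0,0]}]'
python3 - <<'E'
from h import *
o=snap('wrist','w30'); print(o['eef_pos'],o['wrist_force'],o['opening']); snap('scene','s30',(240,185,400,335),4)
rowto((.4792,-.188,.16),np.radians(83.8))
E
```

```text
time_s: 33.83
eef_pos: [0.4808, -0.1153, 0.1842]
eef_rot: [0.001, 0.059, 0.998, -0.0]
wrist_force: [0.2, 0.9, -1.4]
opening: 0.469
[ 0.48077238 -0.11532749  0.18418734] [ 0.23223456  0.88754093 -1.36496447] 0.4693907515305793
q6 -1.93 lin [-0.78 -7.43  2.3 ] rot [ 0.1 -0.1 -0.4]
q6 -1.93 lin [-0.78 -7.43  2.3 ] rot [-1.000e-01 -1.000e-01  1.796e+02]
```

View pics/w30.png

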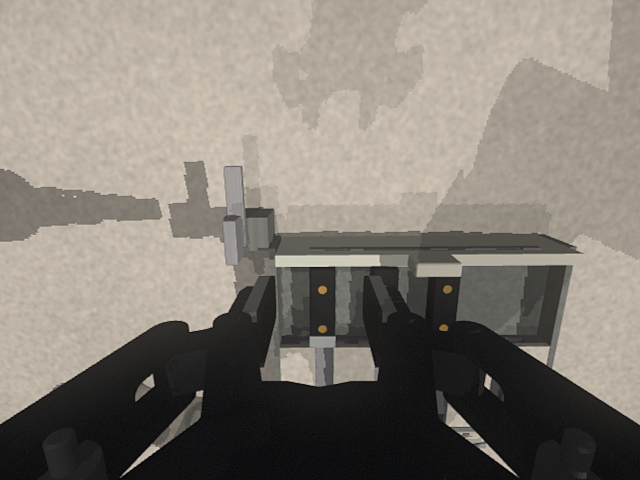

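View pics/s30.png

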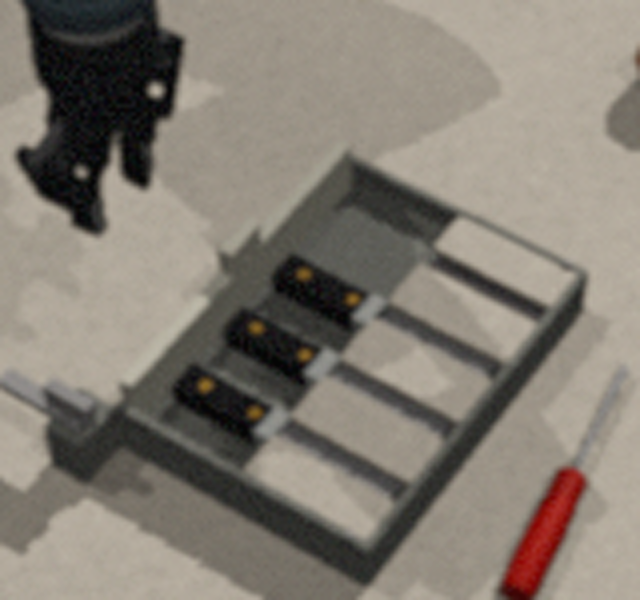

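```bash
python3 -m handwheel '[{"grip":4,"linear":[-0.2,-2.5,0.5],"rotation":[0,0,0]},{"grip":4,"linear":[-0.6,-5.5,1.5],"rotation":[0,0,0]},{"grip":4,"linear":[-0.8,-7.4,2.3],"rotation":[0,0,-0.4]},{"grip":4,"linear":[-0.8,-7.4,2.3],"rotation":[0,0,-0.4]},{"grip":4,"linear":[-0.8,-7.4,2.3],"rotation":[0,0,-0.4]},{"grip":4,"linear":[-0.8,-7.4,2.3],"rotation":[0,0,-0.4]}]'
python3 - <<'E'
from h import *
o=snap('wrist','w31',(240,140,440,300),4); print(o['eef_pos'],o['eef_rot'])
E
```

```text
time_s: 34.43
eef_pos: [0.4799, -0.187, 0.1603]
eef_rot: [-0.001, 0.054, 0.999, 0.001]
wrist_force: [-0.5, -0.3, 0.2]
opening: 0.466
[ 0.47987782 -0.18695298  0.16029728] [-5.70344389e-04  5.38497239e-02  9.98548680e-01  6.45068878e-04]
```

View pics/w31.png

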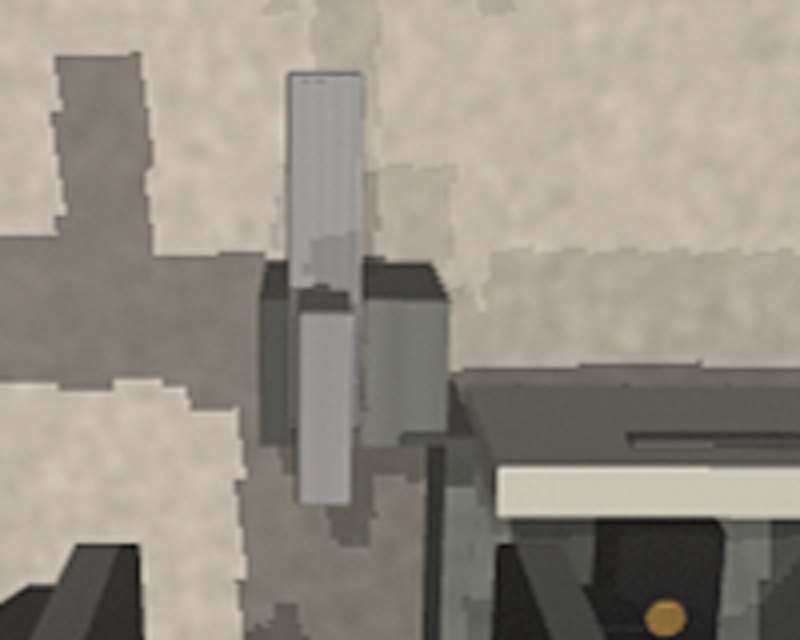

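Run:
```python
from h import *
o=status.get_obs()
P=lambda u,v:p2w('wrist',240+u/4,140+v/4,.076,o)
c=[P(299,313),P(353,313),P(352,503),P(299,503)]; m=np.mean(c,0); d=(c[0]+c[1]-c[2]-c[3])[:2]; print(m,np.degrees(np.arctan2(d[1],d[0])),np.linalg.norm(d)/2)
rowto((m[0],m[1],.0585),np.arctan2(d[1],d[0])-np.pi/2)
```

```text
[ 0.48021867 -0.18584944  0.076     ] 173.76460299847662 0.03509333473705026
q6 -2.07 lin [-0.    0.1  10.21] rot [ 0.  -0.   0.1]
q6 -2.07 lin [-0.    0.1  10.21] rot [ 0.000e+00  1.000e-01 -1.799e+02]
```

```bash
python3 -m handwheel '[{"grip":4,"linear":[0,0.05,4],"rotation":[0,0,0]},{"grip":4,"linear":[0,0.05,7.5],"rotation":[0,0,0]},{"grip":4,"linear":[0,0.05,9.5],"rotation":[0,0,0]},{"grip":4,"linear":[0,0.05,10.1],"rotation":[0,0,0]},{"grip":4,"linear":[0,0.05,10.1],"rotation":[0,0,0]},{"grip":4,"linear":[0,0.05,10.1],"rotation":[0,0,0]},{"grip":0.5,"linear":[0,0.05,10.1],"rotation":[0,0,0]},{"grip":0.5,"linear":[0,0.05,10.1],"rotation":[0,0,0]},{"grip":0.5,"linear":[0,0.05,10.1],"rotation":[0,0,0]},{"grip":0.5,"linear":[0,0.05,10.1],"rotation":[0,0,0]},{"grip":0.5,"linear":[0,0.05,10.1],"rotation":[0,0,0]}]'
```

```text
time_s: 35.4
eef_pos: [0.4818, -0.1862, 0.0619]
eef_rot: [0.002, 0.054, 0.999, 0.001]
wrist_force: [1.5, 11.2, 11.7]
opening: 0.099
```

```bash
python3 -m handwheel '[{"grip":0.5,"linear":[-0.1,0.15,-0.15],"rotation":[0,0,0]},{"grip":0.5,"linear":[-0.1,0.15,-0.15],"rotation":[0,0,0]},{"grip":0.5,"linear":[-0.1,0.15,-0.15],"rotation":[0,0,6]},{"grip":0.5,"linear":[-0.1,0.15,-0.15],"rotation":[0,0,13]},{"grip":0.5,"linear":[-0.1,0.15,-0.15],"rotation":[0,0,20]},{"grip":0.5,"linear":[-0.1,0.15,-0.15],"rotation":[0,0,27]},{"grip":0.5,"linear":[-0.1,0.15,-0.15],"rotation":[0,0,34]},{"grip":0.5,"linear":[-0.1,0.15,-0.15],"rotation":[0,0,41]},{"grip":0.5,"linear":[-0.1,0.15,-0.15],"rotation":[0,0,45]},{"grip":0.5,"linear":[-0.1,0.15,-0.15],"rotation":[0,0,45]}]'
```

```text
time_s: 36.23
eef_pos: [0.4811, -0.1872, 0.062]
eef_rot: [0.0, 0.433, 0.901, -0.0]
wrist_force: [-3.5, 0.4, 4.0]
opening: 0.094
```

```bash
python3 -m handwheel '[{"grip":0.5,"linear":[0,0,0],"rotation":[0,0,7]},{"grip":0.5,"linear":[0,0,0],"rotation":[0,0,14]},{"grip":0.5,"linear":[0,0,0],"rotation":[0,0,21]},{"grip":0.5,"linear":[0,0,0],"rotation":[0,0,28]},{"grip":0.5,"linear":[0,0,0],"rotation":[0,0,35]},{"grip":0.5,"linear":[0,0,0],"rotation":[0,0,41]},{"grip":0.5,"linear":[0,0,0],"rotation":[0,0,45]},{"grip":0.5,"linear":[0,0,0],"rotation":[0,0,45.5]},{"grip":0.5,"linear":[0,0,0],"rotation":[0,0,45.5]}]'
python3 - <<'E'
from h import *
o=snap('wrist','w32',(160,60,520,330),2.2); print(o['eef_rot'],o['torque'])
q=o['eef_rot']; print('bar yaw',np.degrees(2*np.arctan2(q[2],q[1])))
E
```

```text
time_s: 36.98
eef_pos: [0.4799, -0.1875, 0.062]
eef_rot: [-0.001, 0.746, 0.665, -0.001]
wrist_force: [-9.5, -1.5, 8.1]
opening: 0.097
[-6.47211686e-04  7.46496411e-01  6.65387445e-01 -1.49585425e-03] [-0.29029374  1.62076236  0.0499088 ]
bar yaw 83.4242476831813
```

View pics/w32.png

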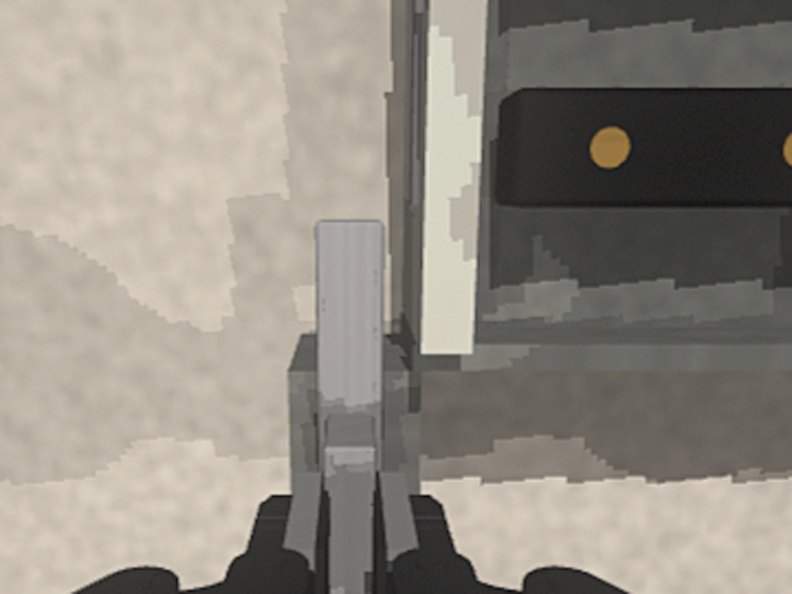

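Bar is across the door at about 0. Release it and withdraw.

```bash
python3 -m handwheel '[{"grip":4,"linear":[0,0,0],"rotation":[0,0,0]},{"grip":4,"linear":[0,0,0],"rotation":[0,0,0]},{"grip":4,"linear":[0,0,0],"rotation":[0,0,0]},{"grip":4,"linear":[0,0,-3],"rotation":[0,0,0]},{"grip":4,"linear":[0,0,-7],"rotation":[0,0,0]},{"grip":4,"linear":[0,0,-11],"rotation":[0,0,0]},{"grip":4,"linear":[0,-4,-13],"rotation":[0,0,0]},{"grip":4,"linear":[0,-8,-14],"rotation":[0,0,0]},{"grip":4,"linear":[0,-12,-15],"rotation":[0,0,0]},{"grip":4,"linear":[0,-16,-15],"rotation":[0,0,0]},{"grip":4,"linear":[0,-16,-15],"rotation":[0,0,0]},{"grip":4,"linear":[0,-16,-15],"rotation":[0,0,0]}]'
python3 - <<'E'
from h import *
o=snap('wrist','w33'); print(o['wrist_force']); snap('scene','s33',(240,185,400,335),4); snap('top','t33')
E
```

```text
time_s: 38.03
eef_pos: [0.3217, -0.168, 0.2121]
eef_rot: [0.002, 0.748, 0.664, 0.0]
wrist_force: [0.7, -0.5, 0.6]
opening: 0.469
[ 0.74322693 -0.52344298  0.61523003]
```

View pics/w33.png

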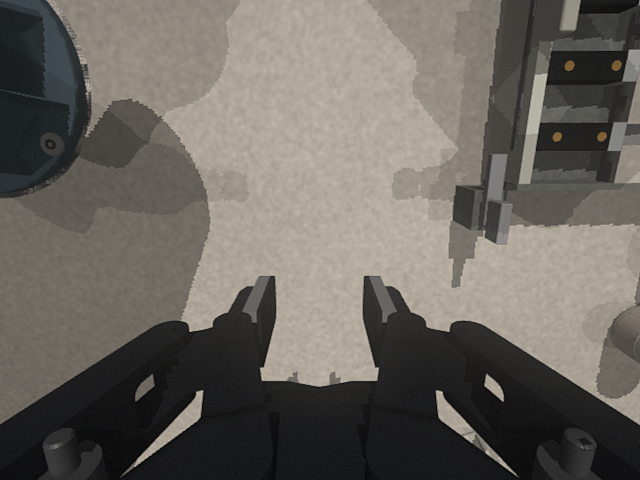

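View pics/s33.png

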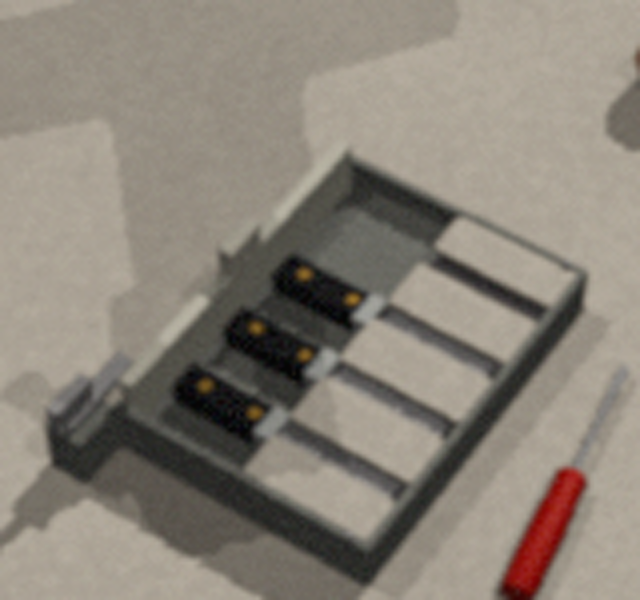

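View pics/t33.png

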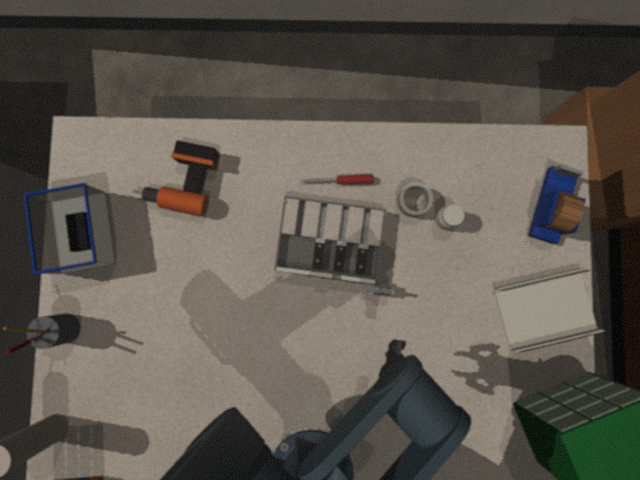

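Run:
```python
from h import *
snap('top','t34',(270,190,400,300),6)
```

```text
(no output)
```

View pics/t34.png

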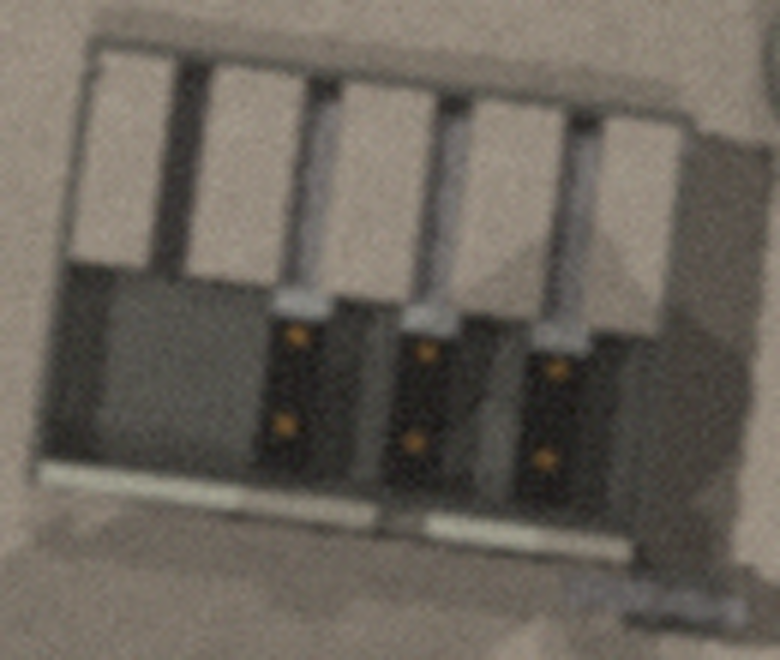

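All three handles sit against the holder, the door is shut and the turnbutton lies across it. I'm handing in.

```bash
python3 -c "
from bench import ctrl
print(ctrl.hand_in())"
```

```text
the job is handed in; nothing more can be done
None
```

I put all three scrapers on the bench away and handed the job in at about 38 s of the 210 s allowed. I saw no fourth scraper in the camera views.

- **Order:** I turned the turnbutton clear and pulled the door flat. The scrapers then went blade-first into slots 0, 1 and 2. After that I shut the door and turned the turnbutton back across it.
- **Scrapers:** Each one stopped against the holder with 12–16 N of push, and the last pictures show all three handles meeting it.
- **Door:** The tab slipped out of the grip at about 15° from shut, so I pushed the door the rest of the way from the front. It met the stop at about 21 N and stayed there when I backed off. The turnbutton was clear of it throughout.
- **Turnbutton:** It read about 0° across the door as I released it. It was about 8° off at the start.
- **Other things on the bench:** The drill, tape, screwdriver and jar look unmoved in the last overhead picture.
- **Disagreement:** The overhead and wrist cameras differed by about 3 mm on the box's sideways position. Scraper C, in slot 2, showed a 5 N side force near the end, but it still went fully home.

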